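# Change over the tubes on the roller mixer

### The job

Switch the roller mixer off before you lift any tube, then lay each finished tube that is on the mixer in its own trough of the ribbed liner in the open drawer. Lay each waiting tube from the ribbed tray in its own lane of the mixer, along the rollers, setting every tube down gently (never letting go of it in mid-air) so that it does not start rolling. When all tubes are in place switch the mixer back on, push the drawer fully shut and leave the other things on the bench alone; if a tube has to be put right after that, switch the mixer off again first.

Things in the scene. Friction and masses are not known exactly. Their poses are not given: they have to be found in the camera images.
- mixer: roller mixer, fixed white box 45 mm high; x from -86 to 168, y from -123 to 123 mm; origin on the bench under the roller bed's middle. On it three lanes 70 mm apart, each of two free-turning, undriven rollers along x: 16 mm thick, axes 60 mm up, 24 mm apart. Round the bed a frame 85 mm high, inside x = +-76, y = +-116 mm. Beside the lanes, only beyond x = +-35 mm, fixed decks 68 to 78 mm high slope down to the rollers
- run_lever (a joint): run lever on the far (+x) end of the mixer, rad: 0 = leaning to the mixer's -x, towards the robot = off; 1.0 = leaning to +x, away = run. It turns about an axis along the mixer's y, 67 mm above the bench at mixer x = +123 mm, y = 0; it stays where it is left and needs about 1 N at its tip
- run_lever_tip (a point): centre of the lever's black ball (26 mm in diameter), 80 mm from the lever's pivot; the lever's rod is 10 mm thick
- unit_drawer0 (a joint): drawer of the drawer unit, m: 0 = fully shut, up to 0.18 = open (towards the unit's -x, the robot); about 1 N of friction and light damping to push; it stays where it is left
- unit_drawer0_handle (a point): middle of the drawer's bar handle: 110 mm along y, 35 mm in front of the front panel, 72 mm above the bench; the x axis points into the unit (the way the drawer shuts). The unit is a grey box 260 mm deep, 220 wide, 110 high; the drawer front's top is 98 mm, its side walls' top 88 mm above the bench
- lane0 (a point): right lane of the mixer (seen from the robot): where the middle of a tube lies when it rests on the lane's two rollers, 85 mm above the bench; x axis along the rollers
- lane1 (a point): middle lane of the mixer (seen from the robot): where the middle of a tube lies when it rests on the lane's two rollers, 85 mm above the bench; x axis along the rollers
- lane2 (a point): left lane of the mixer (seen from the robot): where the middle of a tube lies when it rests on the lane's two rollers, 85 mm above the bench; x axis along the rollers
- trough0 (a point): right trough of the ribbed rubber liner in the drawer (moves with it): where the middle of a tube lies when it rests there on two ribs, 49 mm above the bench; x axis along the ribs. Ribs rounded, 12 mm wide, 24 mm apart; troughs 70 mm apart; drawer 178 mm wide inside, its front's inner face 72 mm to the robot's side of this point
- trough1 (a point): left trough of the ribbed rubber liner in the drawer (moves with it): where the middle of a tube lies when it rests there on two ribs, 49 mm above the bench; x axis along the ribs. Ribs rounded, 12 mm wide, 24 mm apart; troughs 70 mm apart; drawer 178 mm wide inside, its front's inner face 72 mm to the robot's side of this point
- tray: white ribbed tray, fixed, 292 mm long (its x), 146 mm wide (y), walls 34 mm high (inside x = +-141, y = +-69 mm), floor 6 mm, origin at the bench under its middle. Eight rounded ribs 21 mm high run along y every 36 mm, each broken by a 60 mm gap about y = 0 (also in the end walls) for fingers; a tube lying between two ribs has its middle 34 mm above the bench
- F0_mid (a point): finished tube (lies on the mixer at the start; some of the three are absent): capped round-bottomed glass sample tube, 110 mm long and 40 mm in diameter all along, amber with a paper label band and a white cap, 70 to 220 g, rolls easily; this point is the middle of its length on its centre line, its x axis is the tube's long axis (cap at +x). 
- F1_mid (a point): finished tube (lies on the mixer at the start; some of the three are absent): capped round-bottomed glass sample tube, 110 mm long and 40 mm in diameter all along, amber with a paper label band and a white cap, 70 to 220 g, rolls easily; this point is the middle of its length on its centre line, its x axis is the tube's long axis (cap at +x). 
- F2_mid (a point): finished tube (lies on the mixer at the start; some of the three are absent): capped round-bottomed glass sample tube, 110 mm long and 40 mm in diameter all along, amber with a paper label band and a white cap, 70 to 220 g, rolls easily; this point is the middle of its length on its centre line, its x axis is the tube's long axis (cap at +x). 
- W0_mid (a point): waiting tube (lies on the ribbed tray at the start, across it, along the tray's y; one may be absent): capped round-bottomed glass sample tube, 110 mm long and 40 mm in diameter all along, amber with a paper label band and a white cap, 70 to 220 g, rolls easily; this point is the middle of its length on its centre line, its x axis is the tube's long axis (cap at +x). 
- W1_mid (a point): waiting tube (lies on the ribbed tray at the start, across it, along the tray's y; one may be absent): capped round-bottomed glass sample tube, 110 mm long and 40 mm in diameter all along, amber with a paper label band and a white cap, 70 to 220 g, rolls easily; this point is the middle of its length on its centre line, its x axis is the tube's long axis (cap at +x). 
- W2_mid (a point): waiting tube (lies on the ribbed tray at the start, across it, along the tray's y; one may be absent): capped round-bottomed glass sample tube, 110 mm long and 40 mm in diameter all along, amber with a paper label band and a white cap, 70 to 220 g, rolls easily; this point is the middle of its length on its centre line, its x axis is the tube's long axis (cap at +x). 
- reagent: bystander, leave it alone: amber reagent bottle with a white cap, 120 mm high, 56 mm in diameter; origin at its underside
- beaker: bystander, leave it alone: empty glass beaker, 75 mm high, 64 mm in diameter; origin at its underside
- jar: bystander, leave it alone: small glass jar, 60 mm high, 48 mm in diameter; origin at its underside
- spatula: bystander, leave it alone: lab spatula 150 mm long, lying flat; origin at its underside
Mind the look-alikes: they are no part of the job. What is shaped like the part that bears F2_mid but turquoise is not meant. What is shaped like the part that bears F0_mid but blue is not meant.

How it is judged (in metres and radians):
On the way, in this order (a step that is already met when the one before it is completed fails the run):
1. the mixer is switched off (value of joint run_lever below 0.25 rad), for 0.2 s.
2. with the mixer off, every finished tube lies in a trough of the drawer's liner and every waiting tube in a lane of the mixer, released and at rest (value of joint run_lever below 0.25 rad and (y of F0_mid in the frame of trough0 between -0.008 and 0.008 m or y of F0_mid in the frame of trough1 between -0.008 and 0.008 m) and x of F0_mid in the frame of trough0 between -0.028 and 0.028 m and z of F0_mid in the frame of trough0 between -0.004 and 0.004 m and angle between the x axis of each of F0_mid, F1_mid, F2_mid and the x axis of trough0, either way round below 0.12 rad and (y of F1_mid in the frame of trough0 between -0.008 and 0.008 m or y of F1_mid in the frame of trough1 between -0.008 and 0.008 m) and x of F1_mid in the frame of trough0 between -0.028 and 0.028 m and z of F1_mid in the frame of trough0 between -0.004 and 0.004 m and (y of F2_mid in the frame of trough0 between -0.008 and 0.008 m or y of F2_mid in the frame of trough1 between -0.008 and 0.008 m) and x of F2_mid in the frame of trough0 between -0.028 and 0.028 m and z of F2_mid in the frame of trough0 between -0.004 and 0.004 m and (y of W0_mid in the frame of lane0 between -0.008 and 0.008 m or y of W0_mid in the frame of lane1 between -0.008 and 0.008 m or y of W0_mid in the frame of lane2 between -0.008 and 0.008 m) and x of W0_mid in the frame of lane0 between -0.028 and 0.028 m and z of W0_mid in the frame of lane0 between -0.004 and 0.004 m and angle between the x axis of each of W0_mid, W1_mid, W2_mid and the x axis of lane0, either way round below 0.12 rad and (y of W1_mid in the frame of lane0 between -0.008 and 0.008 m or y of W1_mid in the frame of lane1 between -0.008 and 0.008 m or y of W1_mid in the frame of lane2 between -0.008 and 0.008 m) and x of W1_mid in the frame of lane0 between -0.028 and 0.028 m and z of W1_mid in the frame of lane0 between -0.004 and 0.004 m and (y of W2_mid in the frame of lane0 between -0.008 and 0.008 m or y of W2_mid in the frame of lane1 between -0.008 and 0.008 m or y of W2_mid in the frame of lane2 between -0.008 and 0.008 m) and x of W2_mid in the frame of lane0 between -0.028 and 0.028 m and z of W2_mid in the frame of lane0 between -0.004 and 0.004 m and linear speed of each of F0, F1, F2, W0, W1, W2 below 0.02 m/s and angular speed of each of F0, F1, F2, W0, W1, W2 below 0.4 rad/s and contact force between each of F0, F1, F2, W0, W1, W2 and the fingers below 0.05 N), for 0.2 s.
3. the mixer is switched to run (value of joint run_lever above 0.75 rad), for 0.2 s.
At the end, for the whole second after the job is handed in: lever above 0.75 rad, drawer shut to within 10 mm, each finished tube in a trough and each waiting tube in a lane (its middle within 8 mm across, 28 mm along, 4 mm in height, axis within 0.12 rad), all released and at rest (value of joint run_lever above 0.75 rad and value of joint unit_drawer0 below 0.01 m and (y of F0_mid in the frame of trough0 between -0.008 and 0.008 m or y of F0_mid in the frame of trough1 between -0.008 and 0.008 m) and x of F0_mid in the frame of trough0 between -0.028 and 0.028 m and z of F0_mid in the frame of trough0 between -0.004 and 0.004 m and angle between the x axis of each of F0_mid, F1_mid, F2_mid and the x axis of trough0, either way round below 0.12 rad and (y of F1_mid in the frame of trough0 between -0.008 and 0.008 m or y of F1_mid in the frame of trough1 between -0.008 and 0.008 m) and x of F1_mid in the frame of trough0 between -0.028 and 0.028 m and z of F1_mid in the frame of trough0 between -0.004 and 0.004 m and (y of F2_mid in the frame of trough0 between -0.008 and 0.008 m or y of F2_mid in the frame of trough1 between -0.008 and 0.008 m) and x of F2_mid in the frame of trough0 between -0.028 and 0.028 m and z of F2_mid in the frame of trough0 between -0.004 and 0.004 m and (y of W0_mid in the frame of lane0 between -0.008 and 0.008 m or y of W0_mid in the frame of lane1 between -0.008 and 0.008 m or y of W0_mid in the frame of lane2 between -0.008 and 0.008 m) and x of W0_mid in the frame of lane0 between -0.028 and 0.028 m and z of W0_mid in the frame of lane0 between -0.004 and 0.004 m and angle between the x axis of each of W0_mid, W1_mid, W2_mid and the x axis of lane0, either way round below 0.12 rad and (y of W1_mid in the frame of lane0 between -0.008 and 0.008 m or y of W1_mid in the frame of lane1 between -0.008 and 0.008 m or y of W1_mid in the frame of lane2 between -0.008 and 0.008 m) and x of W1_mid in the frame of lane0 between -0.028 and 0.028 m and z of W1_mid in the frame of lane0 between -0.004 and 0.004 m and (y of W2_mid in the frame of lane0 between -0.008 and 0.008 m or y of W2_mid in the frame of lane1 between -0.008 and 0.008 m or y of W2_mid in the frame of lane2 between -0.008 and 0.008 m) and x of W2_mid in the frame of lane0 between -0.028 and 0.028 m and z of W2_mid in the frame of lane0 between -0.004 and 0.004 m and linear speed of each of F0, F1, F2, W0, W1, W2 below 0.02 m/s and angular speed of each of F0, F1, F2, W0, W1, W2 below 0.4 rad/s and contact force between each of F0, F1, F2, W0, W1, W2 and the fingers below 0.05 N); the robot touches nothing.
It fails at once if a tube is lifted (its middle above 0.15 m) while the mixer is switched to run (lever beyond the middle) (value of joint run_lever above 0.5 rad and height (world z) of any of F0_mid, F1_mid, F2_mid, W0_mid, W1_mid, W2_mid above 0.15 m).
It fails at once if a tube is let go in mid-air: untouched by the fingers with its middle more than 125 mm above the bench, or over the drawer more than 30 mm above its resting height ((contact force between F0 and the fingers below 0.02 N and height (world z) of F0_mid above 0.125 m) or (contact force between F0 and the fingers below 0.02 N and z of F0_mid in the frame of trough0 above 0.03 m and x of F0_mid in the frame of trough0 between -0.08 and 0.08 m and y of F0_mid in the frame of trough0 between -0.05 and 0.12 m) or (contact force between F1 and the fingers below 0.02 N and height (world z) of F1_mid above 0.125 m) or (contact force between F1 and the fingers below 0.02 N and z of F1_mid in the frame of trough0 above 0.03 m and x of F1_mid in the frame of trough0 between -0.08 and 0.08 m and y of F1_mid in the frame of trough0 between -0.05 and 0.12 m) or (contact force between F2 and the fingers below 0.02 N and height (world z) of F2_mid above 0.125 m) or (contact force between F2 and the fingers below 0.02 N and z of F2_mid in the frame of trough0 above 0.03 m and x of F2_mid in the frame of trough0 between -0.08 and 0.08 m and y of F2_mid in the frame of trough0 between -0.05 and 0.12 m) or (contact force between W0 and the fingers below 0.02 N and height (world z) of W0_mid above 0.125 m) or (contact force between W0 and the fingers below 0.02 N and z of W0_mid in the frame of trough0 above 0.03 m and x of W0_mid in the frame of trough0 between -0.08 and 0.08 m and y of W0_mid in the frame of trough0 between -0.05 and 0.12 m) or (contact force between W1 and the fingers below 0.02 N and height (world z) of W1_mid above 0.125 m) or (contact force between W1 and the fingers below 0.02 N and z of W1_mid in the frame of trough0 above 0.03 m and x of W1_mid in the frame of trough0 between -0.08 and 0.08 m and y of W1_mid in the frame of trough0 between -0.05 and 0.12 m) or (contact force between W2 and the fingers below 0.02 N and height (world z) of W2_mid above 0.125 m) or (contact force between W2 and the fingers below 0.02 N and z of W2_mid in the frame of trough0 above 0.03 m and x of W2_mid in the frame of trough0 between -0.08 and 0.08 m and y of W2_mid in the frame of trough0 between -0.05 and 0.12 m)).
It fails at once if a bystander is pushed more than 30 mm (distance of any of reagent, beaker, jar, spatula from where it was at the start of the episode above 0.03 m).
Of F0, F1, F2 only 1 to 2 are there at a start; the rules pass over those that are not, and their reading is None.
Of W0, W1, W2 only 2 to 3 are there at a start; the rules pass over those that are not, and their reading is None.
At some moment in a run one of W0, W1, W2 may be knocked a few centimetres aside while the robot is not near it.
It also fails if it takes over 210 s, if anything falls off the work surface, if the arm or the gripper's body presses on something with over 40 N, if the wrist force passes 120 N, or if a joint passes its speed limit or range.

### The arm

A 6-joint arm with a two-finger parallel gripper is mounted at the origin on the work surface. World frame = base frame: x ahead of the robot, y to its left, z up, the work surface at z = 0. Lengths are in mm, angles in degrees, forces in N, time in s.
With the tool pointing down it reaches from about 350 to 850 mm from the base axis. Payload 8.1 kg.
Tool frame: the origin (TCP) lies midway between the tips of the shut fingers; the grasp point (between the pads) lies 19 mm behind it; z points along the fingers, y is the direction in which the jaws open and shut (so a half turn about z gives the same grasp; the last joint's range is limited). The gripper opens to 93 mm and grips with 3 to 60 N. Pads are 15 mm wide; open, the fingers measure 128 mm over their backs; the gripper's body (75 mm by 188 mm) begins 65 mm behind the grasp point.
Start: joints at [-81.211, 7.471, 85.268, -0, 87.261, -4.893], TCP at [141.942, -582.973, 218.635] pointing down, gripper open.
Joint ranges: [-169.43, 169.43], [-51.17, 129.36], [1.28, 143.12], [-76.62, 256.62], [0, 156.53], [-152.29, 152.29]. Speed limits (degrees/s): [136.94, 136.94, 159.86, 180, 180, 180].

### API

Orientations are given as a 3x3 rotation matrix whose columns are the frame's x, y, z axes.
In Python, from plant import bot, eyes gives the robot as it stands.
- The arm moves only by the tool carry_out, never from a script. Its argument "motion" is a list of rows, each a list of 7 numbers: the shift along the tool's x, y, z in cm, then the turn, a rotation vector about the tool's x, y, z in rad, then the finger opening in cm, from 0 to 9.3. A call has 1 to 12 rows; each row shifts and turns the pose as measured when the row begins, along the tool's axes as they then stand; what a row does not reach is not made up. A row lasts 1/12 s, in which the tool goes at most 41.7 mm and 7.16 degrees, less where a joint would pass 70% of its speed; a pose out of reach is approached as far as the arm can. A call with a gripper value outside its range is refused whole. The fingers move at their own pace and stop on an object; "newtons" is the grip in N (left out, the last holds). Time passes only in rows, so rows that do not move let the fingers close. It gives the time, the measured TCP pose, the force and the opening at its end, in the units of the state.
- bot.get_state(): the state, without advancing time (a new reading comes with each control period).
- eyes.get_image(name): name is "scene" or "top" or "wrist"; returns a dict with "color" (480x640x3 uint8, red, green, blue), "K" (3x3 intrinsics, pixels), "k1" (the pictures are not rectified: a ray, as slopes to the right and down, at radius r is drawn at 1 + k1 r^2 times it, then the intrinsics apply), "rvec" (rotation vector, rad) and "tvec" (3), from world to camera coordinates, as OpenCV has them; the wrist camera has in their place "T_tool_cam" (4x4, takes a point from camera to tool coordinates, whose origin is the TCP and whose axes are the flange's). Camera axes: x right, y down, z forward; pixel columns grow to the right and rows downward; lengths in mm; the calibration is good to about 2 mm. A picture is of the moment at which its call begins: read the wrist's pose just before it. There is no depth.
- bot.hand_in(): hands the job in, once; it reports no verdict.
The state is a dict: "time": time; "qpos": joint angles; "joint_velocities": joint speeds; "joint_efforts": joint torques, N m; "eef_pos": TCP position; "eef_rot": TCP orientation; "force": force on the tool from outside, world axes, zero at the start; "moment": the same for the moment, N m; "grip_width": finger opening in mm.
Only numpy, scipy, OpenCV 4.12 (cv2) and the standard library are available. Lean on these libraries where they do the work, as an engineer would, in place of code of your own. Each camera call takes 0.05 s, during which the arm holds its last target. There are 200 camera calls.

## Working session

There is one attempt and no reset: what is moved stays moved. The work goes in short steps, Python scripts to look and compute and a tool call to move; the robot and the scene stay as the last step left them, time stands still between calls to the robot, and variables do not carry over. Pictures are saved under pics/ and viewed, about 12 in all and at most 16, crops included, and the job is handed in when it is done.

Besides the shell and the picture viewer there is one more tool, called after ">>>" as name(argument=value, ...), one argument or row to a line, values as JSON. carry_out: Moves the arm, as the interface text tells. Its arguments: {"type":"object","properties":{"motion":{"type":"array"},"newtons":{"type":"number"}},"required":["motion"]}

```bash
mkdir -p pics; ls
cat > h.py <<'E'
import numpy as np, cv2, json
from plant import bot, eyes
def save(n,f):
    s=bot.get_state(); im=eyes.get_image(n); cv2.imwrite('pics/'+f+'.png',im['color'][:,:,::-1])
    d={k:np.array(im[k]).tolist() for k in im if k!='color'}
    d['p']=np.array(s['eef_pos']).tolist(); d['R']=np.array(s['eef_rot']).tolist(); json.dump(d,open('pics/'+f+'.json','w')); return im
def cam(d):
    K=np.array(d['K']);k1=float(d['k1'])
    if 'rvec' in d:
        R=cv2.Rodrigues(np.array(d['rvec'],float))[0]; t=np.array(d['tvec'],float).ravel()
    else:
        T=np.eye(4);T[:3,:3]=d['R'];T[:3,3]=d['p']; T=np.linalg.inv(T@np.array(d['T_tool_cam'])); R,t=T[:3,:3],T[:3,3]
    return K,np.array([k1,0,0,0,0.]),R,t
def ray(f,uv):
    K,D,R,t=cam(json.load(open('pics/'+f+'.json')))
    p=cv2.undistortPoints(np.array(uv,float).reshape(-1,1,2),K,D).reshape(-1,2)
    d=np.c_[p,np.ones(len(p))]@R
    return -R.T@t,d
def on(f,uv,z):
    c,d=ray(f,uv); return c+d*((z-c[2])/d[:,2])[:,None]
def proj(f,P):
    K,D,R,t=cam(json.load(open('pics/'+f+'.json')))
    return cv2.projectPoints(np.array(P,float).reshape(-1,1,3),cv2.Rodrigues(R)[0],t,K,D)[0].reshape(-1,2)
E
python3 - <<'E'
from h import *
for n in ('scene','top','wrist'):
    im=save(n,n+'0'); print(n,im['K'],im['k1'])
    K,D,R,t=cam(json.load(open(f'pics/{n}0.json'))); print((-R.T@t).round(),R.round(2).tolist())
print(bot.get_state())
E
```

```text
pics
scene [[450.82837467   0.         314.74704606]
 [  0.         450.82837467 250.04913008]
 [  0.           0.           1.        ]] -0.04685648853903067
[1226. -215.  854.] [[0.37, 0.93, -0.0], [0.66, -0.26, -0.7], [-0.66, 0.26, -0.71]]
top [[591.6480718    0.         313.97600712]
 [  0.         591.6480718  246.78538858]
 [  0.           0.           1.        ]] -0.10520117944566329
[ 280.   49. 1702.] [[-0.0, -1.0, -0.0], [-0.99, 0.0, -0.15], [0.15, 0.0, -0.99]]
wrist [[368.93948979   0.         320.25857883]
 [  0.         368.93948979 242.98254222]
 [  0.           0.           1.        ]] -0.07618851273491432
[ 214. -565.  384.] [[0.24, -0.97, -0.0], [-0.93, -0.23, 0.27], [-0.27, -0.06, -0.96]]
{'time': 0.15, 'qpos': array([-8.12097546e+01,  7.50642234e+00,  8.53124003e+01, -8.40993204e-04,
        8.72605966e+01, -4.89218937e+00]), 'joint_velocities': array([ 0.07229621, -0.14306848, -0.21697861,  0.05227511,  0.03922603,
       -0.01690048]), 'joint_efforts': array([ 1.40625143e-03, -5.60476649e+01, -4.92334485e+01,  7.71027384e-02,
        3.06449085e-02, -6.84190172e-05]), 'eef_pos': array([ 141.88578486, -582.55589776,  217.83974637]), 'eef_rot': array([[ 9.71621526e-01,  2.36540821e-01, -2.26313694e-04],
       [ 2.36540906e-01, -9.71620569e-01,  1.36760554e-03],
       [ 1.03603497e-04, -1.38232743e-03, -9.99999039e-01]]), 'force': array([-0.48032577,  0.23272811,  0.39302322]), 'moment': array([0.02184969, 0.00261177, 0.05173477]), 'grip_width': 92.66853107958131}
```

View pics/top0.png

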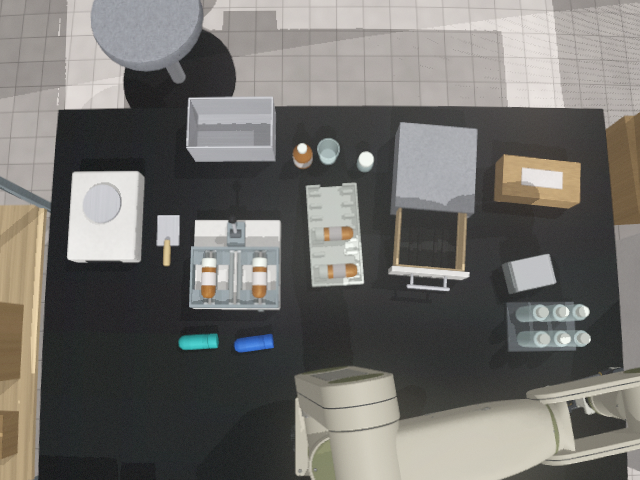

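View pics/scene0.png

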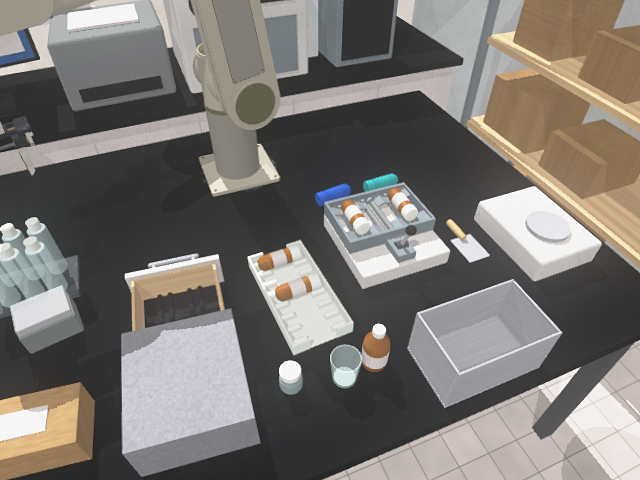

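The top view shows the mixer (u190–280, v220–310). Amber tubes lie in its left lane (208,275) and right lane (260,275), and its lever ball is near (236,230). The tray holds two waiting tubes, at (333,233) and (338,270), and the open drawer is at about (430,245). The turquoise tube (198,342) and the blue one (254,343) on the bench are look-alikes, since the finished tubes are amber and lie on the mixer. I'll confirm this in an enlarged crop.

Run:
```python
import cv2
im=cv2.imread('pics/top0.png')[185:385,170:490]
cv2.imwrite('pics/c1.png',cv2.resize(im[:130],None,fx=2.5,fy=2.5,interpolation=cv2.INTER_CUBIC))
s=cv2.imread('pics/scene0.png')[160:360,230:490]
cv2.imwrite('pics/c2.png',cv2.resize(s,None,fx=3,fy=3,interpolation=cv2.INTER_CUBIC))
```

```text
(no output)
```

View pics/c1.png

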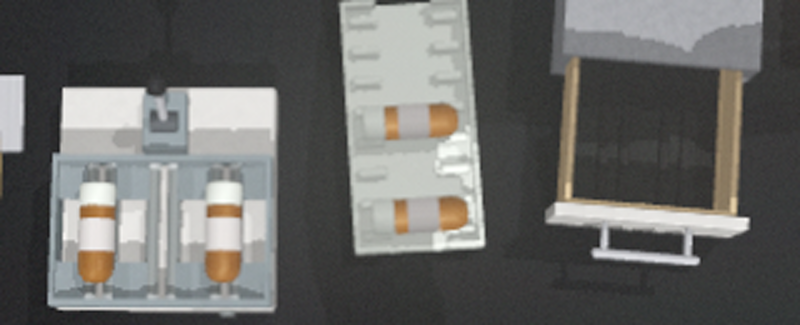

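View pics/c2.png

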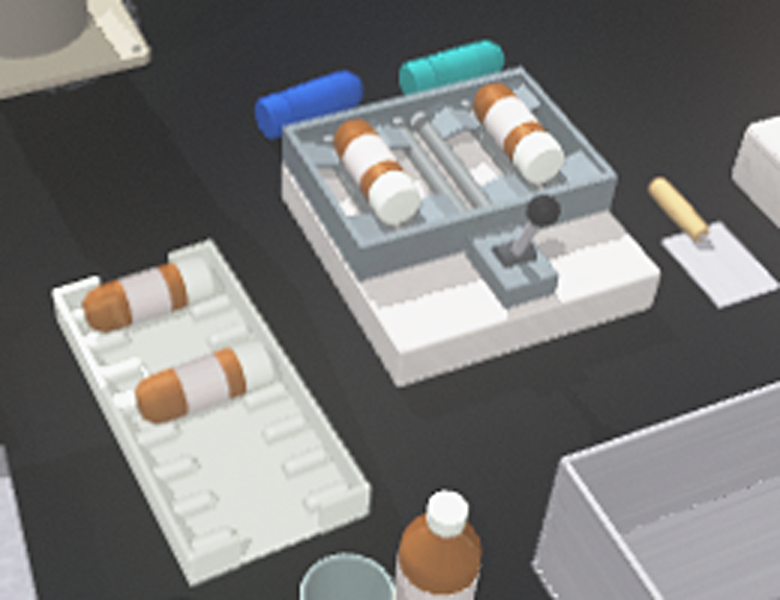

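The crops confirm it. All four job tubes are amber with a label and white cap: two in the outer mixer lanes, two in the tray. The blue and turquoise ones on the bench are decoys. The lever leans away (run). Now I'll measure.

Run:
```python
from h import *
np.set_printoptions(suppress=True,precision=1)
c=lambda *p: np.array(p)/2.5+[170-.3,185-.3]
def show(n,P,z):
    w=on('top0',c(*P),z); print(n,w[:,:2].tolist() if 0 else w[:,:2].round(1).tolist())
show('box far',[(62,88),(278,88)],45)
show('frame far/near outer',[(52,155),(276,155),(276,306),(50,304)],85)
show('tubes',[(98,183),(95,283),(224,183),(224,283)],85)
show('W',[(362,120),(459,120),(373,215),(468,213)],34)
show('tray',[(340,2),(466,0),(485,245),(357,255)],34)
show('handle',[(593,253),(700,262)],72)
show('front top outer',[(547,209),(748,222)],98)
show('sidewalls inner top near',[(573,200),(716,212),(580,58),(720,70)],88)
show('unit front top',[(556,56),(757,72)],110)
a,b=ray('top0',c((156,86)))
a2,b2=ray('scene0',np.array([(543,211)])/3+[230-.3,160-.3])
A=np.c_[b[0],-b2[0]]; s=np.linalg.lstsq(A,a2-a,rcond=None)[0]; print('ball',a+b[0]*s[0],a2+b2[0]*s[1])
S=lambda *p: np.array(p)/3+[230-.3,160-.3]
print('tray scene',on('scene0',S((55,290),(212,241),(370,487),(190,583)),34)[:,:2].round(1).tolist())
print('box scene',on('scene0',S((398,350),(660,268)),45)[:,:2].round(1).tolist())
print('frame scene',on('scene0',S((283,124),(520,70),(617,180),(355,250)),85)[:,:2].round(1).tolist())
```

```text
box far [[607.8, 392.6], [606.7, 144.6]]
frame far/near outer [[524.1, 393.4], [523.3, 144.1], [356.8, 143.3], [359.0, 391.4]]
tubes [[492.6, 341.2], [382.0, 342.1], [492.2, 201.4], [382.0, 200.3]]
W [[571.2, 48.8], [570.8, -62.2], [461.8, 36.7], [463.7, -71.1]]
tray [[710.2, 73.9], [712.2, -72.3], [427.2, -89.9], [416.4, 55.0]]
handle [[414.4, -206.3], [403.7, -325.5]]
front top outer [[460.7, -153.0], [445.3, -374.3]]
sidewalls inner top near [[471.7, -183.1], [457.6, -341.6], [631.4, -195.0], [617.5, -352.4]]
unit front top [[628.9, -165.2], [610.7, -388.4]]
ball [590.3 270.6 142.1] [592.2 274.5 143.1]
tray scene [[427.6, -82.4], [421.1, 61.4], [709.6, 78.5], [737.1, -72.5]]
box scene [[604.3, 151.6], [603.7, 398.3]]
frame scene [[352.9, 156.1], [361.4, 394.1], [529.7, 393.9], [524.3, 148.4]]
```

>>> carry_out(
  motion=[
    [0,0,-1,0,0,0.08,0],
    [0,0,-1,0,0,0.08,0],
    [0,0,-1,0,0,0.08,0],
    [2.7,-2.5,-0.8,0,0,0,0],
    [2.7,-2.5,-0.8,0,0,0,0],
    [2.7,-2.5,-0.8,0,0,0,0],
    [2.7,-2.5,-0.8,0,0,0,0],
    [2.7,-2.5,-0.8,0,0,0,0],
    [2.7,-2.5,-0.8,0,0,0,0],
    [2.7,-2.5,-0.8,0,0,0,0],
    [2.7,-2.5,-0.8,0,0,0,0],
    [2.7,-2.5,-0.8,0,0,0,0],
  ],
)

```text
time: 1.15
eef_pos: [390.5, -353.6, 316.7]
eef_rot: [[1.0, -0.027, -0.006], [-0.027, -1.0, 0.014], [-0.006, -0.014, -1.0]]
force: [0.2, -0.6, -1.1]
grip_width: 17.5
```

>>> carry_out(
  motion=[
    [3,-2.7,0,0,0,0,0],
    [3,-2.7,0,0,0,0,0],
    [2.5,-2.2,0,0,0,0,0],
    [0,0,0,0,0,0,0],
    [0,0,0,0,0,0,0],
  ],
)

```text
time: 1.57
eef_pos: [485.4, -270.1, 319.0]
eef_rot: [[1.0, -0.019, -0.002], [-0.019, -1.0, 0.014], [-0.003, -0.014, -1.0]]
force: [0.5, 0.1, 0.7]
grip_width: 0.8
```

Run:
```python
from h import *
save('wrist','wd'); print(bot.get_state()['eef_pos'])
im=cv2.imread('pics/wd.png'); im=cv2.convertScaleAbs(im,alpha=1.6,beta=20); cv2.imwrite('pics/wdb.png',im)
```

```text
[ 485.2751653  -270.1586748   318.89164673]
```

View pics/wdb.png

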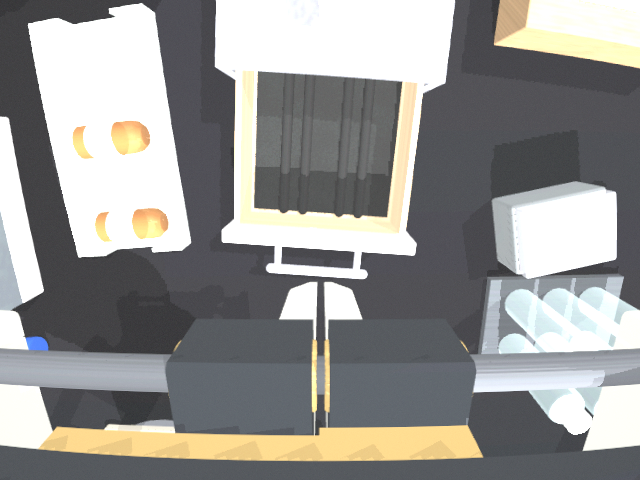

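The picture shows the drawer liner with four ribs, running from (288,75), (308,75), (348,80) and (367,85) down to (284,210), (302,212), (340,213) and (359,215). The front panel's inner edge is at about row 215–230.

Run:
```python
from h import *
P=[(288,75),(284,210),(308,75),(302,212),(348,80),(340,213),(367,85),(359,215)]
w=on('wd',P,31)[:,:2].round(1); print(w.tolist())
print('front top inner/outer',on('wd',[(245,219),(395,231),(222,240),(414,252)],98)[:,:2].round(1).tolist())
print('handle',on('wd',[(268,268),(366,273)],72)[:,:2].round(1).tolist())
print('front bottom inner',on('wd',[(256,210),(388,218)],12)[:,:2].round(1).tolist())
print('W',on('wd',[(75,142),(149,137),(97,226),(168,223)],34)[:,:2].round(1).tolist())
```

```text
[[631.4, -231.7], [473.2, -220.5], [630.9, -254.8], [470.3, -243.0], [624.5, -300.8], [468.2, -290.6], [618.7, -322.7], [465.3, -314.4]]
front top inner/outer [[476.9, -185.7], [461.1, -347.7], [453.7, -158.4], [436.9, -369.6]]
handle [[411.1, -203.0], [403.2, -319.9]]
front bottom inner [[470.2, -181.5], [456.9, -354.2]]
W [[565.2, 36.8], [566.9, -60.4], [457.7, 26.0], [459.8, -71.1]]
```

>>> carry_out(
  motion=[
    [1.1,-3.8,0.5,0,0,0,0],
    [1.1,-3.8,0.5,0,0,0,0],
    [1.1,-3.8,0.5,0,0,0,0],
    [1.1,-3.8,0.5,0,0,0,0],
    [1.1,-3.8,0.5,0,0,0,0],
    [1.1,-3.8,0.5,0,0,0,0],
    [1.1,-3.8,0.5,0,0,0,0],
    [1.1,-3.8,0.5,0,0,0,0],
    [1.1,-3.8,0.5,0,0,0,0],
    [1.1,-3.8,0.5,0,0,0,0],
    [1.1,-3.8,0.5,0,0,0,0],
    [1.1,-3.8,0.5,0,0,0,0],
  ],
)

```text
time: 2.62
eef_pos: [631.3, 173.7, 259.8]
eef_rot: [[0.998, -0.056, -0.004], [-0.056, -0.998, 0.007], [-0.004, -0.006, -1.0]]
force: [0.2, -1.6, -0.0]
grip_width: 0.6
```

>>> carry_out(
  motion=[
    [0,-3.2,0,0,0,-0.056,0],
    [0.1,-3.2,0,0,0,0,0],
    [0.1,-3.2,0,0,0,0,0],
    [0,0,0,0,0,0,0],
    [0,0,0,0,0,0,0],
  ],
)

```text
time: 3.03
eef_pos: [636.1, 272.8, 254.6]
eef_rot: [[1.0, -0.0, -0.011], [-0.0, -1.0, 0.005], [-0.011, -0.005, -1.0]]
force: [0.9, -0.6, 0.4]
grip_width: 0.6
```

Run:
```python
from h import *
save('wrist','wl'); print(bot.get_state()['eef_pos'])
```

```text
[635.95814125 272.67997619 254.49983034]
```

View pics/wl.png

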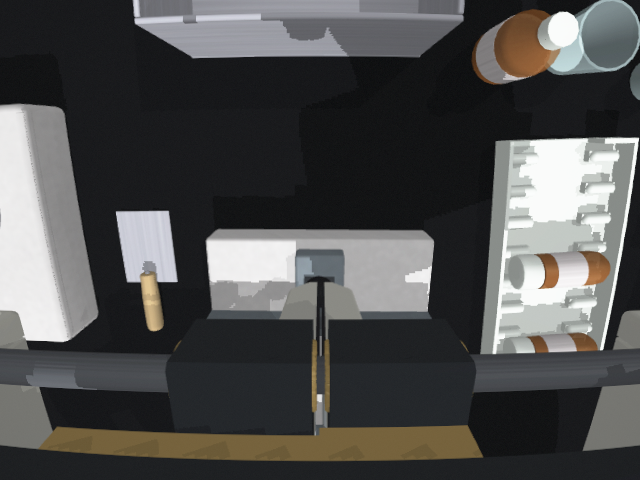

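The lever housing (320,268) lines up with the fingers in y. I'll go down behind the ball and push it towards the robot.

>>> carry_out(
  motion=[
    [0,0,3.3,0,0,0,0],
    [0,0,3.3,0,0,0,0],
    [0,0,3.3,0,0,0,0],
    [0,0,3.0,0,0,0,0],
    [0,0,0,0,0,0,0],
    [-2,0,0,0,0,0,0],
    [-2,0,0,0,0,0,0],
    [-2,0,0,0,0,0,0],
    [-1,0,0,0,0,0,0],
    [-0.5,0,0,0,0,0,0],
  ],
)

```text
time: 3.92
eef_pos: [566.0, 253.8, 130.9]
eef_rot: [[1.0, -0.023, 0.0], [-0.023, -1.0, 0.005], [0.0, -0.005, -1.0]]
force: [1.9, -0.4, -0.2]
grip_width: 0.9
```

>>> carry_out(
  motion=[
    [0,-1.2,0.3,0,0,-0.02,0],
    [0,-0.6,0.3,0,0,0,0],
    [-0.8,0,0,0,0,0,0],
    [-0.6,-0.1,0,0,0,0,0],
    [-0.3,0,0,0,0,0,0],
  ],
)

```text
time: 4.33
eef_pos: [552.5, 272.4, 130.2]
eef_rot: [[1.0, -0.005, 0.007], [-0.005, -1.0, 0.007], [0.007, -0.007, -1.0]]
force: [0.7, 0.6, -1.7]
grip_width: 0.3
```

>>> carry_out(
  motion=[
    [-0.5,0,0,0,0,0,0],
    [-0.2,0,0,0,0,0,0],
    [0,0,0,0,0,0,0],
    [1.5,0,0,0,0,0,0],
    [1,0,-3,0,0,0,5],
    [0,0,-3.5,0,0,0,5],
    [0,0,-3.5,0,0,0,5],
    [0,0,0,0,0,0,5],
  ],
)

```text
time: 5.0
eef_pos: [566.7, 270.5, 229.4]
eef_rot: [[1.0, -0.005, 0.001], [-0.005, -1.0, 0.003], [0.001, -0.003, -1.0]]
force: [0.9, 1.3, 2.0]
grip_width: 22.7
```

Run:
```python
from h import *
save('scene','s1');save('top','t1'); print(bot.get_state()['eef_pos'])
im=cv2.imread('pics/s1.png')[200:290,330:490]; im2=cv2.imread('pics/t1.png')[200:320,170:330]
cv2.imwrite('pics/c3.png',np.hstack([cv2.resize(im,(400,300)),cv2.resize(im2,(400,300),interpolation=2)]))
```

```text
[564.66505326 269.78781961 223.2048306 ]
```

View pics/c3.png

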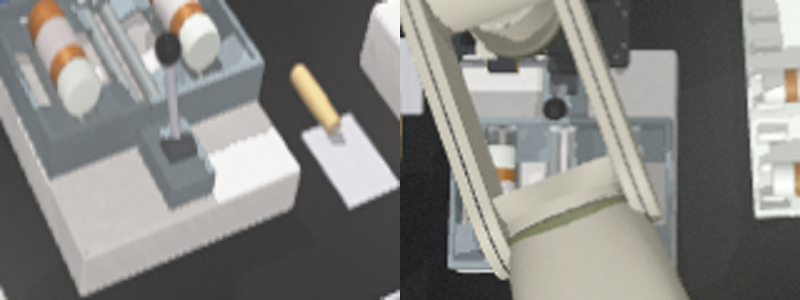

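The lever now leans towards the robot, with the ball at (231.6,243.2) in the top view. A quick check of its x follows.

Run:
```python
from h import *
a,b=ray('t1',[(231.4,243)]);a2,b2=ray('s1',[(330+168/2.5,200+47/3.333)])
s=np.linalg.lstsq(np.c_[b[0],-b2[0]],a2-a,rcond=None)[0]; print(a+b[0]*s[0],a2+b2[0]*s[1], on('t1',[(231.4,243)],138))
```

```text
[525.62318028 271.69584927 139.02615935] [527.32701278 275.24754195 139.7989554 ] [[525.78447093 271.84175143 138.        ]]
```

>>> carry_out(
  motion=[
    [-3.2,1.7,0,0,0,0,5.2],
    [-3.2,1.7,0,0,0,0,5.2],
    [-3.2,1.7,0,0,0,0,5.2],
    [-3.0,1.5,0,0,0,0,5.2],
    [0,0,0,0,0,0,5.2],
    [0,0,0,0,0,0,5.2],
  ],
)

```text
time: 5.6
eef_pos: [425.2, 199.6, 205.5]
eef_rot: [[0.999, -0.004, -0.033], [-0.004, -1.0, -0.009], [-0.033, 0.009, -0.999]]
force: [0.1, -0.2, 0.1]
grip_width: 52.1
```

Run:
```python
from h import *
save('wrist','wm'); print(bot.get_state()['eef_pos'])
```

```text
[425.11831392 199.65370663 205.2064748 ]
```

View pics/wm.png

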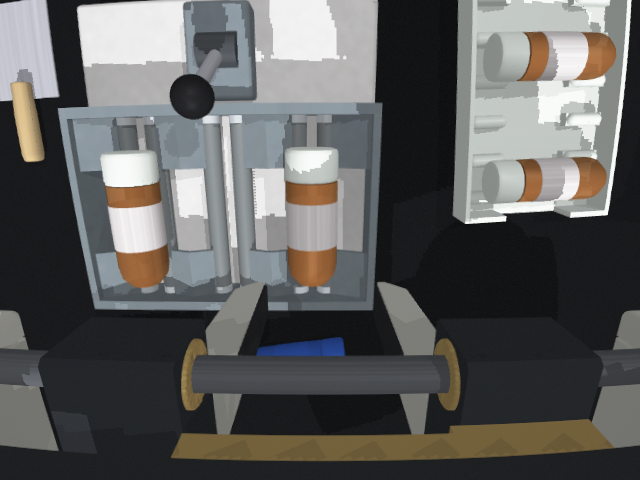

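The wrist view shows the mixer from close by. The right tube spans (311,150)–(312,286) and the left (130,152)–(145,287). The middle-lane rollers are at (213,118)–(222,290) and (237,118)–(243,290).

Run:
```python
from h import *
f=lambda n,P,z: print(n,on('wm',P,z)[:,:2].round(1).tolist())
f('right tube edges',[(286,200),(337,200),(289,260),(336,260)],85)
f('right ends',[(311,150),(312,286)],88)
f('left edges',[(110,210),(163,205),(117,260),(168,260)],85)
f('lane1 rollers',[(213,118),(222,290),(237,118),(243,290)],66)
f('frame inner far/near',[(75,116),(365,112),(375,299),(98,304)],85)
f('W',[(484,57),(615,55),(484,183),(606,178)],34)
```

```text
right tube edges [[449.0, 225.1], [448.8, 185.3], [399.0, 224.2], [398.8, 185.6]]
right ends [[487.3, 205.1], [376.9, 205.5]]
left edges [[442.5, 367.5], [446.0, 323.1], [399.7, 369.0], [399.5, 325.0]]
lane1 rollers [[511.6, 282.6], [363.4, 287.4], [511.2, 263.5], [363.3, 268.3]]
frame inner far/near [[515.8, 384.0], [514.5, 165.2], [362.9, 151.8], [358.5, 394.2]]
W [[562.9, 57.8], [571.1, -64.6], [454.7, 46.1], [461.0, -76.3]]
```

```bash
cat > d.py <<'E'
import sys
from h import *
x,y,z,yaw=map(float,sys.argv[1:5]); s=bot.get_state(); R=np.array(s['eef_rot']);p=s['eef_pos']
a=np.radians(yaw); T=np.array([[np.cos(a),np.sin(a),0],[np.sin(a),-np.cos(a),0],[0,0,-1.]])
w=cv2.Rodrigues(R.T@T)[0].ravel()
print('pos',np.round(p,1),'F',np.round(s['force'],1),'w',round(s['grip_width'],1),'q6',round(s['qpos'][5],1))
print('cm in present axes',np.round(R.T@(np.array([x,y,z])-p)/10,2),'cm in final axes',np.round(T.T@(np.array([x,y,z])-p)/10,2),'rot',w.round(3))
E
python3 d.py 436 203.5 120 0
```

```text
pos [425.1 199.7 205.2] F [ 0.8  0.  -0.9] w 52.4 q6 109.0
cm in present axes [ 1.38 -0.47  8.47] cm in final axes [ 1.09 -0.38  8.52] rot [ 0.009  0.034 -0.004]
```

>>> carry_out(
  motion=[
    [0.4,0,0.5,0.009,0.034,-0.004,5.2],
    [0.5,-0.3,2.5,0,0,0,5.2],
    [0.2,-0.1,2.5,0,0,0,5.2],
    [0,0,2.0,0,0,0,5.2],
    [0,0,0,0,0,0,5.2],
    [0,0,0,0,0,0,5.2],
  ],
)

```text
time: 6.15
eef_pos: [440.4, 205.8, 127.0]
eef_rot: [[1.0, 0.001, 0.003], [0.001, -1.0, 0.001], [0.003, -0.001, -1.0]]
force: [-0.5, 0.8, -0.0]
grip_width: 52.2
```

```bash
python3 d.py 436 203.5 68 0
python3 - <<'E'
from h import *
im=save('wrist','wm2')['color'].astype(int); r,g,b=im[...,0],im[...,1],im[...,2]
m=(r>120)&(r-b>60)
for v in range(180,330,20): 
    c=np.where(m[v,200:440])[0]+200
    if len(c): print(v,c.min(),c.max())
E
```

```text
pos [440.4 205.8 127. ] F [-0.5  0.8 -0. ] w 52.2 q6 109.0
cm in present axes [-0.45  0.24  5.9 ] cm in final axes [-0.44  0.23  5.9 ] rot [-0.001 -0.003  0.001]
240 296 354
260 296 347
320 296 350
```

>>> carry_out(
  motion=[
    [-0.3,0.15,1.5,0,0,0,5.2],
    [-0.1,0,1.5,0,0,0,5.2],
    [0,0,1.5,0,0,0,5.2],
    [0,0,1.2,0,0,0,5.2],
    [0,0,0.2,0,0,0,5.2],
    [0,0,0,0,0,0,5.2],
  ],
)

```text
time: 6.7
eef_pos: [443.2, 207.0, 74.1]
eef_rot: [[1.0, 0.001, 0.013], [0.001, -1.0, 0.005], [0.013, -0.005, -1.0]]
force: [-0.0, 0.1, 0.6]
grip_width: 51.7
```

```bash
python3 d.py 436 204 68 0
```

```text
pos [443.2 207.   74.1] F [-0.   0.1  0.6] w 51.7 q6 108.9
cm in present axes [-0.73  0.3   0.6 ] cm in final axes [-0.72  0.3   0.61] rot [-0.005 -0.013  0.001]
```

>>> carry_out(
  motion=[
    [-0.5,0.2,0.3,-0.005,-0.013,0,5.2],
    [-0.2,0.1,0.3,0,0,0,5.2],
    [0,0,0,0,0,0,4.6],
    [0,0,0,0,0,0,3.6],
    [0,0,0,0,0,0,3.6],
    [0,0,0,0,0,0,3.6],
    [0,0,0,0,0,0,3.6],
  ],
  newtons=15,
)

```text
time: 7.28
eef_pos: [438.2, 204.7, 71.7]
eef_rot: [[1.0, 0.001, 0.004], [0.001, -1.0, 0.001], [0.004, -0.001, -1.0]]
force: [-0.1, -0.8, -0.2]
grip_width: 39.8
```

```bash
python3 d.py 436 204 170 0
```

```text
pos [438.2 204.7  71.7] F [-0.1 -0.8 -0.2] w 39.8 q6 108.9
cm in present axes [-0.18  0.06 -9.83] cm in final axes [-0.22  0.07 -9.83] rot [-0.001 -0.004  0.001]
```

>>> carry_out(
  motion=[
    [0,0,-1.0,0,0,0,3.6],
    [0,0,-2.5,0,0,0,3.6],
    [0,0,-3,0,0,0,3.6],
    [0,0,-3,0,0,0,3.6],
    [0.6,3,-2,0,0,0,3.6],
    [0.6,3.5,-1,0,0,0,3.6],
    [0.6,3.5,0,0,0,0,3.6],
    [0.6,3.5,0,0,0,0,3.6],
    [0.6,3.5,0,0,0,0,3.6],
    [0.6,3.5,0,0,0,0,3.6],
    [0.6,3.5,0,0,0,0,3.6],
    [0.6,3.5,0,0,0,0,3.6],
  ],
)

```text
time: 8.28
eef_pos: [486.8, -76.1, 213.0]
eef_rot: [[1.0, 0.014, 0.01], [0.014, -1.0, -0.001], [0.01, 0.001, -1.0]]
force: [0.0, 0.8, -1.1]
grip_width: 39.6
```

```bash
python3 d.py 538 -305 190 -4
```

```text
pos [486.8 -76.1 213. ] F [ 0.   0.8 -1.1] w 39.6 q6 74.3
cm in present axes [ 4.77 22.96  2.37] cm in final axes [ 6.71 22.48  2.3 ] rot [ 0.001 -0.01   0.084]
```

>>> carry_out(
  motion=[
    [0.8,3.3,0.3,0,-0.01,0.04,3.6],
    [0.9,3.3,0.3,0,0,0.044,3.6],
    [0.9,3.3,0.3,0,0,0,3.6],
    [0.9,3.3,0.3,0,0,0,3.6],
    [0.9,3.3,0.3,0,0,0,3.6],
    [0.8,3.2,0.3,0,0,0,3.6],
    [0.5,2.0,0,0,0,0,3.6],
    [0,0,0,0,0,0,3.6],
    [0,0,0,0,0,0,3.6],
  ],
)

```text
time: 9.03
eef_pos: [531.5, -316.0, 201.7]
eef_rot: [[0.997, -0.083, 0.004], [-0.082, -0.997, -0.004], [0.004, 0.004, -1.0]]
force: [-0.1, 0.4, -1.1]
grip_width: 39.5
```

```bash
python3 d.py 537 -306.5 36 -4
python3 - <<'E'
from h import *
save('wrist','wt')
E
```

```text
pos [ 531.5 -316.   201.7] F [-0.1  0.4 -1.1] w 39.5 q6 59.3
cm in present axes [ 0.4  -1.06 16.57] cm in final axes [ 0.48 -0.99 16.57] rot [ 0.004 -0.004 -0.013]
```

View pics/wt.png

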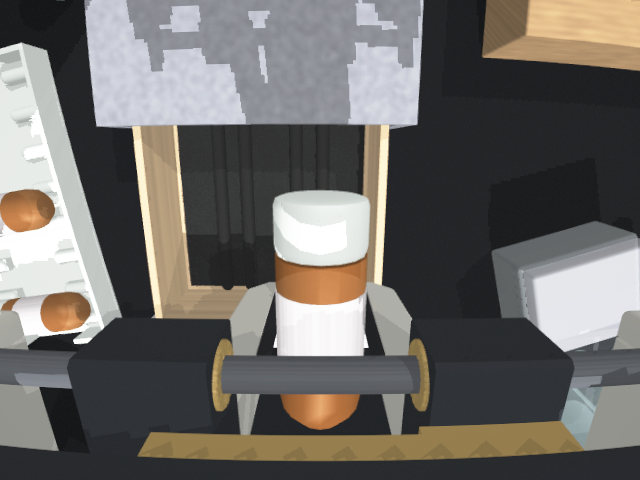

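The wrist view shows the tube held along the drawer. The trough ribs are at (216,130)/(243,130) and (293,130)/(322,130). I'll check the trough line.

Run:
```python
from h import *
P=[(218,150),(224,280),(245,150),(250,280),(294,150),(322,150),(296,185)]
print(on('wt',P,31)[:,:2].round(1).tolist())
g=cv2.cvtColor(cv2.imread('pics/wt.png'),6)
for v in (140,160,180,230): print(v,g[v,190:365].tolist()[::2])
```

```text
[[604.3, -231.0], [480.6, -217.8], [602.0, -255.2], [478.6, -243.4], [598.2, -298.9], [596.1, -323.8], [567.0, -297.6]]
140 [50, 53, 51, 52, 53, 50, 50, 52, 52, 51, 52, 45, 48, 50, 50, 51, 46, 40, 53, 52, 51, 52, 51, 51, 36, 48, 51, 52, 51, 45, 42, 48, 50, 54, 51, 52, 51, 52, 50, 51, 50, 51, 51, 51, 51, 52, 51, 51, 51, 51, 42, 47, 50, 52, 50, 46, 44, 53, 52, 51, 54, 53, 52, 35, 44, 48, 51, 51, 47, 44, 50, 51, 50, 51, 52, 49, 51, 50, 52, 50, 50, 50, 51, 53, 53, 37, 37, 99]
160 [51, 51, 52, 52, 51, 53, 52, 51, 52, 50, 50, 51, 46, 51, 50, 51, 47, 42, 46, 54, 51, 54, 54, 54, 50, 45, 50, 49, 50, 48, 45, 45, 51, 51, 52, 52, 52, 50, 53, 51, 52, 51, 50, 50, 51, 51, 50, 53, 52, 54, 41, 47, 51, 50, 51, 45, 43, 53, 52, 52, 52, 53, 52, 37, 43, 50, 50, 50, 48, 43, 53, 53, 55, 53, 53, 51, 54, 53, 52, 51, 53, 52, 51, 50, 48, 34, 36, 130]
180 [55, 55, 57, 57, 57, 60, 61, 56, 57, 58, 59, 57, 45, 52, 55, 58, 57, 50, 45, 57, 57, 58, 57, 59, 60, 44, 52, 56, 58, 59, 52, 44, 55, 57, 58, 60, 58, 57, 57, 56, 57, 57, 56, 59, 59, 57, 57, 61, 58, 57, 40, 51, 54, 58, 58, 53, 47, 58, 58, 61, 57, 58, 55, 38, 49, 55, 55, 58, 54, 49, 58, 57, 60, 53, 52, 52, 51, 52, 52, 53, 51, 53, 52, 52, 36, 35, 42, 159]
230 [57, 59, 57, 55, 59, 60, 58, 58, 58, 61, 59, 60, 57, 55, 47, 54, 57, 58, 55, 49, 48, 57, 57, 56, 58, 55, 45, 50, 56, 57, 57, 53, 45, 56, 56, 57, 58, 56, 55, 56, 56, 73, 186, 194, 199, 231, 246, 249, 250, 251, 253, 253, 254, 254, 254, 254, 255, 255, 255, 255, 255, 255, 255, 255, 255, 255, 255, 255, 255, 255, 255, 255, 255, 255, 255, 255, 255, 255, 236, 236, 235, 235, 234, 233, 232, 230, 228, 225]
```

>>> carry_out(
  motion=[
    [0.3,-0.6,1,0.004,-0.004,-0.01,3.6],
    [0.2,-0.2,3,0,0,0,3.6],
    [0,0,3,0,0,0,3.6],
    [0,0,3,0,0,0,3.6],
    [0,0,2,0,0,0,3.6],
    [0,0,1,0,0,0,3.6],
    [0,0,0,0,0,0,3.6],
  ],
)

```text
time: 9.67
eef_pos: [541.2, -297.0, 69.3]
eef_rot: [[0.998, -0.06, 0.005], [-0.06, -0.998, -0.0], [0.005, -0.0, -1.0]]
force: [-1.4, 0.1, -1.5]
grip_width: 39.7
```

```bash
python3 d.py 537 -307.3 37 -4
```

```text
pos [ 541.2 -297.    69.3] F [-1.4  0.1 -1.5] w 39.7 q6 59.8
cm in present axes [-0.37  1.05  3.23] cm in final axes [-0.34  1.05  3.23] rot [-0.    -0.005  0.01 ]
```

>>> carry_out(
  motion=[
    [-0.3,0.9,0.3,0,-0.005,0.01,3.6],
    [0,0.2,1,0,0,0,3.6],
    [0,0.1,1,0,0,0,3.6],
    [0,0,0,0,0,0,3.6],
  ],
)

```text
time: 10.0
eef_pos: [539.4, -308.8, 48.1]
eef_rot: [[0.998, -0.067, 0.003], [-0.067, -0.998, -0.002], [0.003, 0.002, -1.0]]
force: [-0.9, 0.2, -1.0]
grip_width: 39.5
```

```bash
python3 d.py 537 -307.3 36 -4
```

```text
pos [ 539.4 -308.8   48.1] F [-0.9  0.2 -1. ] w 39.5 q6 59.3
cm in present axes [-0.26 -0.13  1.21] cm in final axes [-0.25 -0.13  1.21] rot [ 0.002 -0.003  0.003]
```

>>> carry_out(
  motion=[
    [-0.1,-0.1,0.5,0,0,0,3.6],
    [0,0,0.4,0,0,0,3.6],
    [0,0,0.2,0,0,0,3.6],
    [0,0,0,0,0,0,3.6],
  ],
)

```text
time: 10.33
eef_pos: [539.7, -309.2, 38.0]
eef_rot: [[0.998, -0.068, 0.006], [-0.068, -0.998, -0.004], [0.006, 0.003, -1.0]]
force: [-0.2, -0.2, -2.2]
grip_width: 39.1
```

>>> carry_out(
  motion=[
    [0,-0.05,0.15,0,0,0,3.6],
    [0,0,0.1,0,0,0,3.6],
    [0,0,0,0,0,0,3.6],
  ],
)

```text
time: 10.58
eef_pos: [540.2, -308.9, 35.9]
eef_rot: [[0.998, -0.069, 0.007], [-0.069, -0.998, -0.004], [0.007, 0.004, -1.0]]
force: [-0.3, -0.6, -0.9]
grip_width: 39.6
```

>>> carry_out(
  motion=[
    [-0.1,0,0.15,0,0,0,3.6],
    [0,0,0.15,0,0,0,3.6],
    [0,0,0,0,0,0,3.6],
  ],
)

```text
time: 10.83
eef_pos: [541.5, -309.2, 36.0]
eef_rot: [[0.998, -0.068, 0.012], [-0.068, -0.998, -0.006], [0.012, 0.005, -1.0]]
force: [-0.1, -0.3, -1.7]
grip_width: 39.2
```

>>> carry_out(
  motion=[
    [0,0,0,0,0,0,4.2],
    [0,0,0,0,0,0,4.6],
    [0,0,0,0,0,0,5.0],
    [0,0,0,0,0,0,5.2],
    [0,0,0,0,0,0,5.2],
    [0,0,0,0,0,0,5.2],
  ],
)

```text
time: 11.33
eef_pos: [541.9, -309.8, 36.8]
eef_rot: [[0.998, -0.068, 0.013], [-0.068, -0.998, -0.007], [0.013, 0.006, -1.0]]
force: [0.4, 0.5, 1.0]
grip_width: 52.1
```

```bash
python3 d.py 540 -309 150 -4
```

```text
pos [ 541.9 -309.8   36.8] F [0.4 0.5 1. ] w 52.1 q6 59.4
cm in present axes [-4.000e-02  1.000e-02 -1.133e+01] cm in final axes [ -0.19  -0.06 -11.32] rot [ 0.006 -0.013  0.002]
```

>>> carry_out(
  motion=[
    [0,0,-0.5,0.006,-0.013,0,5.2],
    [0,0,-2,0,0,0,5.2],
    [0,0,-3,0,0,0,5.2],
    [0,0,-3,0,0,0,5.2],
    [0,0,-3,0,0,0,5.2],
    [-0.6,-3.5,-2,0,0,0,5.2],
    [-0.8,-3.5,-1,0,0,0,5.2],
    [-0.8,-3.5,0,0,0,0,5.2],
    [-0.8,-3.5,0,0,0,0,5.2],
    [0,0,0,0,0,0,5.2],
    [0,0,0,0,0,0,5.2],
  ],
)

```text
time: 12.25
eef_pos: [519.3, -163.5, 187.8]
eef_rot: [[0.997, -0.072, -0.001], [-0.072, -0.997, 0.003], [-0.001, -0.003, -1.0]]
force: [0.6, -1.2, -0.2]
grip_width: 51.8
```

```bash
python3 d.py 438 344 190 0
python3 - <<'E'
from h import *
save('wrist','wc'); save('top','tc')
im2=cv2.imread('pics/tc.png')[180:300,380:490]
cv2.imwrite('pics/c4.png',np.hstack([cv2.resize(cv2.imread('pics/wc.png'),(400,300)),cv2.resize(im2,(400,300),interpolation=2)]))
E
```

```text
pos [ 519.3 -163.5  187.8] F [ 0.6 -1.2 -0.2] w 51.8 q6 71.2
cm in present axes [-11.79 -50.02  -0.06] cm in final axes [ -8.13 -50.75  -0.22] rot [-0.003  0.001 -0.073]
```

View pics/c4.png

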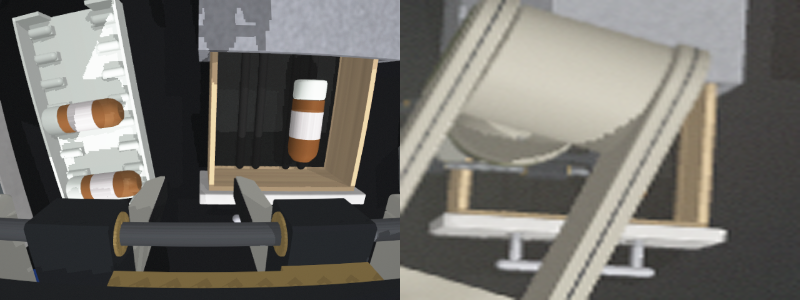

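The first finished tube lies straight in the right trough (wrist inset, about (308,120)). Next is the left-lane tube.

>>> carry_out(
  motion=[
    [-0.9,-3.5,-0.2,0,0,-0.04,5.2],
    [-0.8,-4,-0.2,0,0,-0.035,5.2],
    [-0.7,-4,-0.2,0,0,0,5.2],
    [-0.7,-4,0,0,0,0,5.2],
    [-0.7,-4,0,0,0,0,5.2],
    [-0.7,-4,0,0,0,0,5.2],
    [-0.7,-4,0,0,0,0,5.2],
    [-0.7,-4,0,0,0,0,5.2],
    [-0.7,-4,0,0,0,0,5.2],
    [-0.7,-4,0,0,0,0,5.2],
    [-0.7,-4,0,0,0,0,5.2],
    [-0.5,-4,0,0,0,0,5.2],
  ],
)

```text
time: 13.35
eef_pos: [445.3, 311.1, 190.4]
eef_rot: [[1.0, -0.027, -0.004], [-0.027, -1.0, -0.003], [-0.004, 0.003, -1.0]]
force: [2.0, -1.3, -0.7]
grip_width: 52.1
```

```bash
python3 d.py 438 344.5 140 0
```

```text
pos [445.3 311.1 190.4] F [ 2.  -1.3 -0.7] w 52.1 q6 121.1
cm in present axes [-0.79 -3.33  5.03] cm in final axes [-0.73 -3.34  5.04] rot [ 0.003  0.004 -0.027]
```

>>> carry_out(
  motion=[
    [-0.5,-2.2,0,0.003,0.004,-0.027,5.2],
    [-0.3,-1.1,1,0,0,0,5.2],
    [-0.1,0,2,0,0,0,5.2],
    [-0.1,0,2,0,0,0,5.2],
    [0,0,0,0,0,0,5.2],
    [0,0,0,0,0,0,5.2],
  ],
)

```text
time: 13.85
eef_pos: [437.7, 349.1, 134.4]
eef_rot: [[1.0, -0.0, -0.003], [-0.0, -1.0, -0.001], [-0.003, 0.001, -1.0]]
force: [0.2, 0.3, 0.6]
grip_width: 52.0
```

```bash
python3 d.py 437 344.5 71 0
python3 - <<'E'
from h import *
im=save('wrist','wn')['color'].astype(int); r,g,b=im[...,0],im[...,1],im[...,2]
m=(r>120)&(r-b>60)
for v in range(180,330,10): 
    c=np.where(m[v,200:440])[0]+200
    if len(c): print(v,c.min(),c.max(), on('wn',[((c.min()+c.max())/2,v)],85)[0].round(1))
E
```

```text
pos [437.7 349.1 134.4] F [0.2 0.3 0.6] w 52.0 q6 123.3
cm in present axes [-0.06  0.46  6.34] cm in final axes [-0.07  0.46  6.34] rot [ 0.001  0.003 -0.   ]
230 295 359 [458.3 345.   85. ]
240 295 358 [452.1 345.2  85. ]
250 298 356 [445.7 344.9  85. ]
310 296 356 [405.3 345.3  85. ]
320 296 355 [398.1 345.6  85. ]
```

>>> carry_out(
  motion=[
    [-0.1,0.3,1,0,0,0,5.2],
    [-0.1,0.15,1.5,0,0,0,5.2],
    [-0.1,0.1,1.5,0,0,0,5.2],
    [-0.1,0.05,1.2,0,0,0,5.2],
    [0,0,0,0,0,0,5.2],
  ],
)

```text
time: 14.32
eef_pos: [438.1, 339.9, 83.3]
eef_rot: [[1.0, -0.007, 0.003], [-0.007, -1.0, 0.001], [0.003, -0.001, -1.0]]
force: [-0.3, 0.4, 0.2]
grip_width: 51.9
```

```bash
python3 d.py 437 345 71 0
```

```text
pos [438.1 339.9  83.3] F [-0.3  0.4  0.2] w 51.9 q6 123.0
cm in present axes [-0.12 -0.51  1.23] cm in final axes [-0.11 -0.51  1.23] rot [-0.001 -0.003 -0.007]
```

>>> carry_out(
  motion=[
    [-0.1,-0.5,0,0,-0.003,-0.007,5.2],
    [0,0,0.8,0,0,0,5.2],
    [0,0,0.5,0,0,0,5.2],
    [0,0,0,0,0,0,4.6],
    [0,0,0,0,0,0,3.6],
    [0,0,0,0,0,0,3.6],
    [0,0,0,0,0,0,3.6],
    [0,0,0,0,0,0,3.6],
  ],
)

```text
time: 14.98
eef_pos: [439.2, 346.0, 72.2]
eef_rot: [[1.0, -0.0, 0.003], [-0.0, -1.0, 0.003], [0.003, -0.003, -1.0]]
force: [0.0, 0.1, -0.4]
grip_width: 39.5
```

```bash
python3 d.py 437 345 200 0
```

```text
pos [439.2 346.   72.2] F [ 0.   0.1 -0.4] w 39.5 q6 122.9
cm in present axes [ -0.18   0.06 -12.78] cm in final axes [ -0.22   0.1  -12.78] rot [-0.003 -0.003 -0.   ]
```

>>> carry_out(
  motion=[
    [0,0,-1,0,0,0,3.6],
    [0,0,-2.5,0,0,0,3.6],
    [0,0,-3,0,0,0,3.6],
    [0,0,-3,0,0,0,3.6],
    [0.6,3,-2,0,0,0,3.6],
    [0.6,3.8,-1,0,0,0,3.6],
    [0.7,4,0,0,0,0,3.6],
    [0.7,4,0,0,0,0,3.6],
    [0.7,4,0,0,0,0,3.6],
    [0.7,4,0,0,0,0,3.6],
    [0.7,4,0,0,0,0,3.6],
    [0.7,4,0,0,0,0,3.6],
  ],
)

```text
time: 15.98
eef_pos: [494.3, 34.8, 214.8]
eef_rot: [[1.0, 0.014, 0.016], [0.014, -1.0, 0.006], [0.016, -0.006, -1.0]]
force: [1.3, 0.7, -0.7]
grip_width: 39.7
```

```bash
python3 d.py 540 -239 190 -4
```

```text
pos [494.3  34.8 214.8] F [ 1.3  0.7 -0.7] w 39.7 q6 87.0
cm in present axes [ 4.14 27.46  2.38] cm in final axes [ 6.46 27.    2.48] rot [-0.006 -0.015  0.084]
```

>>> carry_out(
  motion=[
    [0.6,3.4,0.2,-0.006,-0.015,0.04,3.6],
    [0.7,3.4,0.2,0,0,0.044,3.6],
    [0.9,3.4,0.3,0,0,0,3.6],
    [0.9,3.4,0.3,0,0,0,3.6],
    [0.9,3.4,0.3,0,0,0,3.6],
    [0.9,3.4,0.3,0,0,0,3.6],
    [0.8,3.3,0.3,0,0,0,3.6],
    [0.5,2.2,0,0,0,0,3.6],
    [0,0,0,0,0,0,3.6],
    [0,0,0,0,0,0,3.6],
  ],
)

```text
time: 16.82
eef_pos: [542.4, -251.0, 207.2]
eef_rot: [[0.996, -0.083, 0.012], [-0.083, -0.997, -0.006], [0.013, 0.005, -1.0]]
force: [0.1, 1.8, -0.7]
grip_width: 39.6
```

```bash
python3 d.py 540 -239 80 -4
python3 - <<'E'
from h import *
save('wrist','wt2')
g=cv2.cvtColor(cv2.imread('pics/wt2.png'),6)
for v in (140,160): print(v,g[v,200:480].tolist()[::3])
E
```

```text
pos [ 542.4 -251.   207.2] F [ 0.1  1.8 -0.7] w 39.6 q6 65.0
cm in present axes [-0.5  -1.23 12.7 ] cm in final axes [-0.32 -1.18 12.72] rot [ 0.005 -0.013 -0.014]
140 [27, 28, 28, 30, 28, 29, 28, 53, 217, 218, 148, 126, 136, 130, 130, 130, 218, 58, 46, 48, 45, 44, 48, 46, 47, 48, 46, 44, 35, 42, 45, 43, 40, 45, 45, 44, 45, 38, 41, 45, 45, 38, 45, 44, 46, 45, 45, 46, 45, 44, 46, 45, 30, 29, 30, 31, 33, 30, 30, 33, 30, 33, 32, 30, 33, 31, 42, 45, 45, 45, 45, 44, 46, 46, 45, 44, 38, 32, 108, 139, 122, 120, 122, 119, 122, 124, 114, 121, 143, 217, 216, 31, 34, 34]
160 [28, 28, 27, 28, 28, 27, 28, 28, 234, 235, 223, 143, 143, 134, 132, 134, 215, 81, 44, 45, 44, 47, 45, 45, 45, 45, 47, 45, 44, 41, 45, 46, 40, 46, 46, 49, 46, 35, 42, 45, 44, 40, 45, 46, 48, 46, 46, 45, 45, 48, 44, 43, 31, 33, 29, 31, 31, 29, 32, 34, 33, 34, 29, 30, 33, 32, 29, 49, 46, 45, 47, 47, 47, 43, 45, 45, 32, 32, 144, 118, 124, 121, 117, 121, 124, 116, 118, 120, 235, 235, 167, 31, 35, 35]
```

Run:
```python
from h import *
print(on('wt2',[(291,160),(317,160),(304,160)],31).round(1)[:,:2].tolist())
```

```text
[[601.8, -230.1], [599.8, -253.8], [600.8, -242.0]]
```

>>> carry_out(
  motion=[
    [0,-0.5,1,0.005,-0.013,-0.014,3.6],
    [-0.1,-0.2,3,0,0,0,3.6],
    [-0.1,0,3,0,0,0,3.6],
    [-0.1,0,3,0,0,0,3.6],
    [0,0,2,0,0,0,3.6],
    [0,0,0,0,0,0,3.6],
    [0,0,0,0,0,0,3.6],
  ],
)

```text
time: 17.45
eef_pos: [542.4, -232.8, 85.3]
eef_rot: [[0.999, -0.054, 0.002], [-0.054, -0.999, 0.001], [0.002, -0.001, -1.0]]
force: [0.1, -0.4, -0.1]
grip_width: 39.2
```

```bash
python3 d.py 540 -239 36 -4
```

```text
pos [ 542.4 -232.8   85.3] F [ 0.1 -0.4 -0.1] w 39.2 q6 64.8
cm in present axes [-0.21  0.64  4.93] cm in final axes [-0.19  0.63  4.93] rot [-0.001 -0.002  0.015]
```

>>> carry_out(
  motion=[
    [-0.2,0.5,0.5,0,0,0.015,3.6],
    [0,0.2,1.5,0,0,0,3.6],
    [0,0.1,1.5,0,0,0,3.6],
    [0,0,0.5,0,0,0,3.6],
    [0,0,0,0,0,0,3.6],
  ],
)

```text
time: 17.87
eef_pos: [544.4, -240.6, 51.4]
eef_rot: [[0.998, -0.068, 0.01], [-0.068, -0.998, -0.003], [0.01, 0.003, -1.0]]
force: [-0.5, 0.0, -0.8]
grip_width: 39.6
```

```bash
python3 d.py 540 -238 36 -4
```

```text
pos [ 544.4 -240.6   51.4] F [-0.5  0.  -0.8] w 39.6 q6 65.0
cm in present axes [-0.47 -0.24  1.53] cm in final axes [-0.46 -0.23  1.54] rot [ 0.003 -0.01   0.002]
```

>>> carry_out(
  motion=[
    [-0.3,-0.2,0.3,0.003,-0.01,0,3.6],
    [-0.1,0,0.7,0,0,0,3.6],
    [0,0,0.4,0,0,0,3.6],
    [0,0,0.2,0,0,0,3.6],
    [0,0,0.15,0,0,0,3.6],
    [0,0,0.1,0,0,0,3.6],
    [0,0,0,0,0,0,3.6],
  ],
)

```text
time: 18.45
eef_pos: [543.3, -239.7, 36.6]
eef_rot: [[0.998, -0.068, 0.005], [-0.068, -0.998, -0.003], [0.006, 0.002, -1.0]]
force: [-0.4, 0.6, -0.8]
grip_width: 40.0
```

>>> carry_out(
  motion=[
    [-0.1,0,0.15,0,0,0,3.6],
    [0,0,0.1,0,0,0,3.6],
    [0,0,0,0,0,0,4.2],
    [0,0,0,0,0,0,4.6],
    [0,0,0,0,0,0,5.0],
    [0,0,0,0,0,0,5.2],
    [0,0,0,0,0,0,5.2],
  ],
)

```text
time: 19.03
eef_pos: [544.6, -240.2, 37.3]
eef_rot: [[0.998, -0.068, 0.01], [-0.068, -0.998, -0.004], [0.011, 0.004, -1.0]]
force: [-0.2, -0.4, 0.0]
grip_width: 51.8
```

```bash
python3 d.py 543 -240 150 -4
```

```text
pos [ 544.6 -240.2   37.3] F [-0.2 -0.4  0. ] w 51.8 q6 65.1
cm in present axes [ -0.05   0.03 -11.27] cm in final axes [-1.700e-01 -1.000e-02 -1.127e+01] rot [ 0.004 -0.011  0.002]
```

>>> carry_out(
  motion=[
    [0,0,-0.5,0.004,-0.011,0,5.2],
    [0,0,-2,0,0,0,5.2],
    [0,0,-3,0,0,0,5.2],
    [0,0,-3,0,0,0,5.2],
    [0,0,-3,0,0,0,5.2],
    [-1,-2.5,-2,0,0,0,6],
    [-1.5,-3.6,-1,0,0,0,6],
    [-1.5,-3.6,-1,0,0,0,6],
    [-1.5,-3.6,-1,0,0,0,6],
    [-1.5,-3.6,0,0,0,0,6],
    [-1.5,-3.6,0,0,0,0,6],
    [0,0,0,0,0,-0.12,6],
  ],
)

```text
time: 20.03
eef_pos: [470.6, -24.1, 215.7]
eef_rot: [[0.999, 0.037, -0.005], [0.037, -0.999, 0.005], [-0.005, -0.006, -1.0]]
force: [-0.2, -1.5, -0.5]
grip_width: 59.9
```

>>> carry_out(
  motion=[
    [0,0,0,0,0,-0.12,6],
    [0,0,0,0,0,-0.12,6],
    [0,0,0,0,0,-0.12,6],
    [0,0,0,0,0,-0.12,6],
    [0,0,0,0,0,-0.12,6],
    [0,0,0,0,0,-0.12,6],
    [0,0,0,0,0,-0.12,6],
    [0,0,0,0,0,-0.12,6],
    [0,0,0,0,0,-0.12,6],
    [0,0,0,0,0,-0.12,6],
    [0,0,0,0,0,-0.12,6],
    [0,0,0,0,0,-0.12,6],
  ],
)

```text
time: 21.03
eef_pos: [469.6, -20.0, 223.7]
eef_rot: [[0.032, 0.999, -0.005], [0.999, -0.032, 0.004], [0.004, -0.005, -1.0]]
force: [0.5, -1.0, -0.0]
grip_width: 59.9
```

```bash
python3 d.py 460 -18 150 93.6
```

```text
pos [469.6 -20.  223.7] F [ 0.5 -1.  -0. ] w 59.9 q6 -7.0
cm in present axes [ 0.14 -0.93  7.38] cm in final axes [ 0.26 -0.95  7.37] rot [-0.005 -0.004 -0.095]
```

>>> carry_out(
  motion=[
    [0,0,1,-0.005,-0.004,-0.095,6],
    [0.1,-0.5,2,0,0,0,6],
    [0,-0.3,0,0,0,0,6],
    [0,0,0,0,0,0,6],
    [0,0,0,0,0,0,6],
  ],
)

```text
time: 21.45
eef_pos: [461.9, -19.9, 196.7]
eef_rot: [[-0.075, 0.997, 0.001], [0.997, 0.075, -0.0], [-0.0, 0.001, -1.0]]
force: [0.2, 0.6, 1.1]
grip_width: 59.6
```

```bash
python3 d.py 460 -18 20 93.6
python3 - <<'E'
from h import *
save('wrist','ww')
E
```

```text
pos [461.9 -19.9 196.7] F [0.2 0.6 1.1] w 59.6 q6 -13.1
cm in present axes [ 0.21 -0.2  17.67] cm in final axes [ 0.2  -0.18 17.67] rot [0.001 0.    0.012]
```

View pics/ww.png

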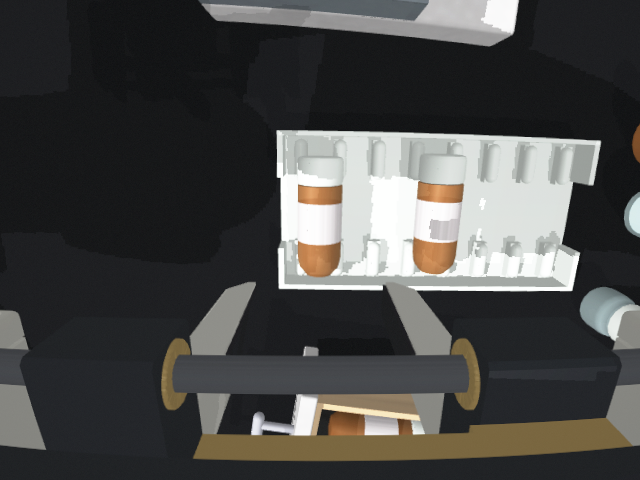

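The wrist view shows the tray with both waiting tubes seated between ribs. The near one spans (321,157)–(319,277), the other (441,155)–(435,273).

Run:
```python
from h import *
f=lambda n,P,z: print(n,on('ww',P,z)[:,:2].round(1).tolist())
f('A ends',[(321,157),(319,277)],36); f('A edges',[(298,210),(342,210),(298,250),(341,250)],34)
f('B ends',[(441,155),(435,273)],36); f('B edges',[(416,215),(462,215),(414,245),(458,245)],34)
f('tray near',[(280,288),(574,290)],34); f('far',[(279,131),(598,141)],34)
```

```text
A ends [[456.3, 40.5], [462.9, -70.5]]
A edges [[439.1, -8.1], [478.9, -5.1], [441.4, -45.9], [481.4, -42.9]]
B ends [[560.8, 50.7], [572.7, -58.4]]
B edges [[546.8, -4.5], [589.5, -1.1], [549.1, -32.9], [590.8, -29.8]]
tray near [[426.3, -85.4], [719.8, -67.4]]
far [[418.6, 59.7], [705.6, 77.3]]
```

>>> carry_out(
  motion=[
    [0.3,-0.1,2,0,0,0.012,6],
    [0.3,0,4,0,0,0,6],
    [0,0,4,0,0,0,6],
    [0,0,3,0,0,0,6],
    [0,0,0,0,0,0,6],
  ],
)

```text
time: 21.92
eef_pos: [469.5, -15.2, 73.0]
eef_rot: [[-0.059, 0.998, 0.019], [0.998, 0.059, -0.003], [-0.004, 0.019, -1.0]]
force: [-1.1, -0.3, -0.4]
grip_width: 60.0
```

```bash
python3 d.py 460 -13 21 93.6
```

```text
pos [469.5 -15.2  73. ] F [-1.1 -0.3 -0.4] w 60.0 q6 -11.5
cm in present axes [ 0.3  -1.03  5.18] cm in final axes [ 0.28 -0.93  5.2 ] rot [ 0.019  0.004 -0.004]
```

>>> carry_out(
  motion=[
    [0.3,-0.9,0,0.019,0.004,-0.004,6],
    [0,-0.2,1.5,0,0,0,6],
    [0,-0.1,1.5,0,0,0,6],
    [0,-0.1,1.0,0,0,0,6],
    [0,0,0,0,0,0,6],
  ],
)

```text
time: 22.33
eef_pos: [460.1, -13.3, 41.5]
eef_rot: [[-0.062, 0.998, 0.004], [0.998, 0.062, -0.0], [-0.001, 0.004, -1.0]]
force: [-1.2, 0.9, -0.3]
grip_width: 60.1
```

```bash
python3 d.py 460 -13 21 93.6
```

```text
pos [460.1 -13.3  41.5] F [-1.2  0.9 -0.3] w 60.1 q6 -11.6
cm in present axes [ 0.03 -0.01  2.05] cm in final axes [ 0.03 -0.    2.05] rot [ 0.004  0.001 -0.   ]
```

>>> carry_out(
  motion=[
    [0,-0.05,1,0.004,0,0,6],
    [0,-0.05,1,0,0,0,6],
    [0,0,0.1,0,0,0,6],
    [0,0,0,0,0,0,4.8],
    [0,0,0,0,0,0,3.6],
    [0,0,0,0,0,0,3.6],
    [0,0,0,0,0,0,3.6],
    [0,0,0,0,0,0,3.6],
  ],
)

```text
time: 23.0
eef_pos: [460.7, -14.1, 24.2]
eef_rot: [[-0.063, 0.998, 0.0], [0.998, 0.063, -0.002], [-0.002, 0.0, -1.0]]
force: [3.0, 0.3, 1.0]
grip_width: 39.9
```

```bash
python3 d.py 460 -13 21 93.6
```

```text
pos [460.7 -14.1  24.2] F [3.  0.3 1. ] w 39.9 q6 -11.6
cm in present axes [ 0.11 -0.06  0.32] cm in final axes [ 0.11 -0.06  0.32] rot [ 0.     0.002 -0.   ]
```

>>> carry_out(
  motion=[
    [0,0,-1,0,0,0,3.6],
    [0,0,-2.5,0,0,0,3.6],
    [0,0,-3.5,0,0,0,3.6],
    [0,0,-3.5,0,0,0,3.6],
    [0,0,-3.5,0,0,0,3.6],
    [0,0,-3,0,0,0.11,3.6],
    [0,0,-1,0,0,0.12,3.6],
    [0,0,0,0,0,0.12,3.6],
    [0,0,0,0,0,0.12,3.6],
    [0,0,0,0,0,0.12,3.6],
    [0,0,0,0,0,0.12,3.6],
    [0,0,0,0,0,0.12,3.6],
  ],
)

```text
time: 24.0
eef_pos: [459.1, -12.9, 223.0]
eef_rot: [[0.714, 0.7, 0.006], [0.7, -0.714, -0.002], [0.003, 0.006, -1.0]]
force: [0.3, -0.1, -2.6]
grip_width: 39.5
```

>>> carry_out(
  motion=[
    [0,0,0,0,0,0.12,3.6],
    [0,0,0,0,0,0.12,3.6],
    [0,0,0,0,0,0.12,3.6],
    [0,0,0,0,0,0.12,3.6],
    [0,0,0,0,0,0.12,3.6],
    [0,0,0,0,0,0.12,3.6],
    [0,0,0,0,0,0.06,3.6],
    [0,0,0,0,0,0,3.6],
  ],
)

```text
time: 24.67
eef_pos: [458.4, -12.3, 229.7]
eef_rot: [[0.999, -0.045, 0.011], [-0.045, -0.999, -0.001], [0.011, 0.001, -1.0]]
force: [-0.1, 0.8, -1.9]
grip_width: 39.6
```

```bash
python3 d.py 437 345 190 0
```

```text
pos [458.4 -12.3 229.7] F [-0.1  0.8 -1.9] w 39.6 q6 84.6
cm in present axes [ -3.81 -35.6    3.89] cm in final axes [ -2.14 -35.73   3.97] rot [ 0.001 -0.011 -0.045]
```

>>> carry_out(
  motion=[
    [-0.2,-3,0.2,0,-0.011,-0.045,3.6],
    [-0.2,-3.8,0.3,0,0,0,3.6],
    [-0.2,-3.8,0.3,0,0,0,3.6],
    [-0.2,-3.8,0.4,0,0,0,3.6],
    [-0.2,-3.8,0.4,0,0,0,3.6],
    [-0.2,-3.8,0.4,0,0,0,3.6],
    [-0.2,-3.8,0.4,0,0,0,3.6],
    [-0.2,-3.8,0.4,0,0,0,3.6],
    [-0.2,-3.4,0.4,0,0,0,3.6],
    [0,-2,0,0,0,0,3.6],
    [0,0,0,0,0,0,3.6],
  ],
)

```text
time: 25.58
eef_pos: [437.0, 352.0, 202.3]
eef_rot: [[1.0, 0.024, 0.008], [0.024, -1.0, -0.0], [0.008, 0.0, -1.0]]
force: [0.6, 0.1, -1.4]
grip_width: 39.7
```

```bash
python3 d.py 438 345.5 95 0
```

```text
pos [437.  352.  202.3] F [ 0.6  0.1 -1.4] w 39.7 q6 122.5
cm in present axes [-0.    0.65 10.73] cm in final axes [ 0.1   0.65 10.73] rot [ 0.    -0.008  0.024]
```

>>> carry_out(
  motion=[
    [0,0.3,1,0,-0.008,0.024,3.6],
    [-0.1,0,3,0,0,0,3.6],
    [-0.1,0,3,0,0,0,3.6],
    [-0.1,0,2,0,0,0,3.6],
    [0,0,0,0,0,0,3.6],
    [0,0,0,0,0,0,3.6],
  ],
)

```text
time: 26.08
eef_pos: [435.2, 345.2, 110.1]
eef_rot: [[1.0, 0.002, 0.001], [0.002, -1.0, -0.0], [0.001, 0.0, -1.0]]
force: [0.8, -0.1, -1.2]
grip_width: 39.9
```

```bash
python3 d.py 438 345.5 76 0
```

```text
pos [435.2 345.2 110.1] F [ 0.8 -0.1 -1.2] w 39.9 q6 123.1
cm in present axes [ 0.28 -0.03  3.41] cm in final axes [ 0.28 -0.03  3.41] rot [ 0.    -0.001  0.002]
```

>>> carry_out(
  motion=[
    [0,-0.1,1,0,0,0,3.6],
    [0,-0.1,1,0,0,0,3.6],
    [0,-0.1,0.7,0,0,0,3.6],
    [0,0,0.2,0,0,0,3.6],
    [0,0,0,0,0,0,3.6],
  ],
)

```text
time: 26.5
eef_pos: [438.4, 347.4, 82.9]
eef_rot: [[1.0, -0.001, 0.005], [-0.001, -1.0, 0.002], [0.005, -0.002, -1.0]]
force: [0.4, 0.3, -2.3]
grip_width: 39.9
```

```bash
python3 d.py 438 345.5 75 0
```

```text
pos [438.4 347.4  82.9] F [ 0.4  0.3 -2.3] w 39.9 q6 123.3
cm in present axes [-0.05  0.2   0.79] cm in final axes [-0.04  0.19  0.79] rot [-0.002 -0.005 -0.001]
```

>>> carry_out(
  motion=[
    [0,0.2,0.3,-0.002,-0.005,0,3.6],
    [0,0,0.3,0,0,0,3.6],
    [0,0,0.15,0,0,0,3.6],
    [0,0,0.1,0,0,0,3.6],
    [0,0,0,0,0,0,3.6],
  ],
)

```text
time: 26.92
eef_pos: [439.6, 345.9, 76.8]
eef_rot: [[1.0, -0.0, 0.002], [-0.0, -1.0, 0.001], [0.002, -0.001, -1.0]]
force: [-0.3, -0.1, -1.1]
grip_width: 39.6
```

```bash
python3 d.py 438 345.5 75 0
```

```text
pos [439.6 345.9  76.8] F [-0.3 -0.1 -1.1] w 39.6 q6 123.0
cm in present axes [-0.16  0.04  0.18] cm in final axes [-0.16  0.04  0.18] rot [-0.001 -0.002 -0.   ]
```

>>> carry_out(
  motion=[
    [0,0,0.15,0,0,0,3.6],
    [0,0,0.1,0,0,0,3.6],
    [0,0,0.1,0,0,0,3.6],
    [0,0,0,0,0,0,3.6],
  ],
)

```text
time: 27.25
eef_pos: [440.0, 345.9, 76.8]
eef_rot: [[1.0, -0.0, 0.003], [-0.0, -1.0, 0.001], [0.003, -0.001, -1.0]]
force: [-0.1, -0.5, -1.5]
grip_width: 40.2
```

```bash
python3 d.py 438 345.5 75 0
```

```text
pos [440.  345.9  76.8] F [-0.1 -0.5 -1.5] w 40.2 q6 123.0
cm in present axes [-0.21  0.04  0.18] cm in final axes [-0.2   0.04  0.18] rot [-0.001 -0.003 -0.   ]
```

>>> carry_out(
  motion=[
    [0,0,0.3,0,0,0,3.6],
    [0,0,0,0,0,0,3.6],
  ],
)

```text
time: 27.42
eef_pos: [440.8, 345.7, 75.5]
eef_rot: [[1.0, -0.0, 0.005], [-0.0, -1.0, 0.0], [0.005, -0.0, -1.0]]
force: [-0.0, -0.2, -1.9]
grip_width: 39.5
```

>>> carry_out(
  motion=[
    [-0.1,0,0.3,0,0,0,3.6],
    [0,0,0,0,0,0,3.6],
    [0,0,0,0,0,0,3.6],
  ],
)

```text
time: 27.67
eef_pos: [441.8, 346.0, 74.5]
eef_rot: [[1.0, -0.0, 0.009], [-0.0, -1.0, 0.001], [0.009, -0.001, -1.0]]
force: [0.2, 0.3, -2.1]
grip_width: 39.2
```

>>> carry_out(
  motion=[
    [-0.2,0,0.3,0,-0.009,0,3.6],
    [0,0,0,0,0,0,3.6],
    [0,0,0,0,0,0,3.6],
  ],
)

```text
time: 27.92
eef_pos: [442.3, 345.9, 73.2]
eef_rot: [[1.0, -0.0, 0.005], [-0.0, -1.0, 0.002], [0.005, -0.002, -1.0]]
force: [-0.7, -0.9, -2.2]
grip_width: 39.7
```

>>> carry_out(
  motion=[
    [-0.3,0,0.4,0,-0.005,0,3.6],
    [0,0,0,0,0,0,3.6],
    [0,0,0,0,0,0,3.6],
  ],
)

```text
time: 28.17
eef_pos: [442.7, 345.8, 71.2]
eef_rot: [[1.0, -0.001, 0.006], [-0.001, -1.0, 0.002], [0.006, -0.002, -1.0]]
force: [-0.4, 0.2, -1.4]
grip_width: 39.3
```

Run:
```python
from h import *
s=[]
print(bot.get_state()['force'],bot.get_state()['joint_efforts'].round(1)); save('scene','sp')
cv2.imwrite('pics/c5.png',cv2.resize(cv2.imread('pics/sp.png')[150:280,300:480],None,fx=4,fy=4,interpolation=2))
```

```text
[-0.35394472  0.2077487  -1.39927856] [ -0.2 -53.8 -46.3  -0.2  -0.1  -0. ]
```

View pics/c5.png

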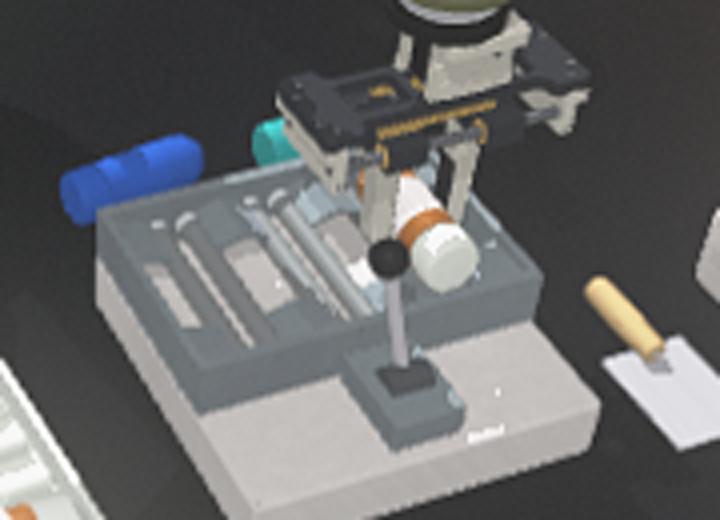

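Run:
```python
from h import *
c,d=ray('sp',[(300+447/4-.4,150+258/4-.4)]); d=d[0]; p=c+d*((497-c[0])/d[0]); print('now',p)
c,d=ray('scene0',[(230+541/3-.3,160+157/3-.3)]); d=d[0]; p=c+d*((492-c[0])/d[0]); print('before F2',p)
for z in (80,85,90): print(proj('sp',[[497,345.5,z]]))
```

```text
now [497.         340.05326756  94.99297137]
before F2 [492.         338.47366586  98.51695998]
[[412.3176064  217.96962531]]
[[412.60489063 216.51787618]]
[[412.89380336 215.05742213]]
```

>>> carry_out(
  motion=[
    [0,0,0,0,0,0,4.1],
    [0,0,0,0,0,0,4.3],
    [0,0,0,0,0,0,4.6],
    [0,0,0,0,0,0,5.0],
    [0,0,0,0,0,0,5.2],
    [0,0,0,0,0,0,5.2],
  ],
)

```text
time: 28.72
eef_pos: [440.8, 346.2, 69.3]
eef_rot: [[1.0, 0.0, 0.002], [0.0, -1.0, 0.002], [0.002, -0.002, -1.0]]
force: [0.5, -0.4, -0.9]
grip_width: 52.0
```

```bash
python3 d.py 442 345.5 190 0
```

```text
pos [440.8 346.2  69.3] F [ 0.5 -0.4 -0.9] w 52.0 q6 122.9
cm in present axes [  0.15   0.04 -12.07] cm in final axes [  0.12   0.07 -12.07] rot [-0.002 -0.002  0.   ]
```

>>> carry_out(
  motion=[
    [0,0,-1,0,0,0,5.2],
    [0,0,-2,0,0,0,5.2],
    [0,0,-3,0,0,0,5.2],
    [0,0,-3,0,0,0,5.2],
    [0,0,-3,0,0,0,5.2],
    [0.8,3.5,-1,0,0,0,6],
    [1.3,4,0,0,0,0,6],
    [1.3,4,0,0,0,0,6],
    [1.3,4,0,0,0,0,6],
    [1.3,4,0,0,0,0,6],
    [1.3,4,0,0,0,0,6],
    [1.3,4,0,0,0,0,6],
  ],
)

```text
time: 29.72
eef_pos: [526.0, 74.9, 216.0]
eef_rot: [[1.0, 0.015, 0.011], [0.015, -1.0, 0.005], [0.011, -0.005, -1.0]]
force: [0.5, -0.0, 0.3]
grip_width: 59.8
```

```bash
python3 d.py 567 -3 200 0
python3 - <<'E'
from h import *
save('wrist','wq'); save('scene','sq')
E
```

```text
pos [526.   74.9 216. ] F [ 0.5 -0.   0.3] w 59.8 q6 91.5
cm in present axes [3.96 7.86 1.6 ] cm in final axes [4.1  7.79 1.6 ] rot [-0.005 -0.011  0.015]
```

View pics/wq.png

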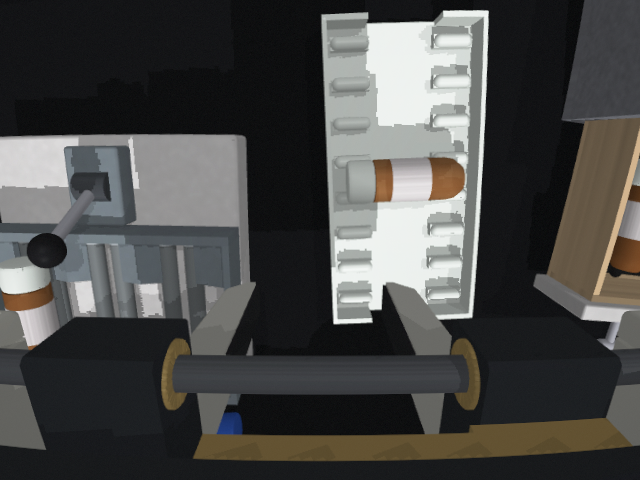

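The placed tube lies in the left lane (cap at (25,270)). The second waiting tube is still in its tray slot, (347,182)–(465,178).

>>> carry_out(
  motion=[
    [1.3,2.6,0,-0.005,-0.011,0,6],
    [1.3,2.6,0,0,0,0,6],
    [1.4,2.6,0,0,0,0,6],
    [0,0,0,0,0,-0.12,6],
    [0,0,0,0,0,-0.12,6],
    [0,0,0,0,0,-0.12,6],
    [0,0,0,0,0,-0.12,6],
    [0,0,0,0,0,-0.12,6],
    [0,0,0,0,0,-0.12,6],
    [0,0,0,0,0,-0.12,6],
    [0,0,0,0,0,-0.12,6],
    [0,0,0,0,0,-0.12,6],
  ],
)

```text
time: 30.82
eef_pos: [569.7, -7.1, 225.2]
eef_rot: [[0.432, 0.902, 0.005], [0.902, -0.432, -0.0], [0.002, 0.005, -1.0]]
force: [0.3, 0.6, 0.1]
grip_width: 60.0
```

>>> carry_out(
  motion=[
    [0,0,0,0,0,-0.12,6],
    [0,0,0,0,0,-0.12,6],
    [0,0,0,0,0,-0.12,6],
    [0,0,0,0,0,-0.12,6],
    [0,0,0,0,0,-0.05,6],
    [0,0,0,0,0,0,6],
  ],
)

```text
time: 31.32
eef_pos: [569.4, -2.3, 229.8]
eef_rot: [[-0.115, 0.993, 0.008], [0.993, 0.115, 0.001], [0.0, 0.008, -1.0]]
force: [-0.6, -0.2, -0.8]
grip_width: 60.0
```

```bash
python3 d.py 567 -3 150 93.6;  python3 - <<'E'
from h import *
print(on('wq',[(347,182),(465,178)],36)[:,:2].round(1).tolist(),on('wq',[(386,157),(386,203),(430,157),(430,201)],34)[:,:2].round(1).tolist())
im=save('wrist','wx')['color'].astype(int); m=((im[...,0]>120)&(im[...,0]-im[...,2]>60)).astype(np.uint8)
n,_,st,ce=cv2.connectedComponentsWithStats(m)
for i in range(1,n):
    if st[i,4]>150:
        x,y,w,h=st[i,:4]; print(st[i],on('wx',[(x,y+h/2),(x+w,y+h/2)],34)[:,:2].round(1).tolist())
E
```

```text
pos [569.4  -2.3 229.8] F [-0.6 -0.2 -0.8] w 60.0 q6 -12.0
cm in present axes [-0.05 -0.31  7.98] cm in final axes [-0.06 -0.24  7.98] rot [ 0.008 -0.     0.052]
[[563.2, 51.3], [569.4, -60.1]] [[586.8, 15.7], [543.7, 13.2], [587.8, -25.5], [546.5, -29.1]]
[ 554  134   44   52 1547] [[794.4, 83.1], [842.4, 90.0]]
[299 189  33  18 470] [[545.9, 14.6], [578.3, 18.3]]
[297 239  31  32 732] [[549.8, -44.4], [581.5, -40.8]]
[234 394 115  19 458] [[493.0, -237.4], [628.7, -221.7]]
[223 410  30  21 455] [[480.6, -264.6], [516.9, -259.8]]
[283 421  15  14 156] [[553.9, -266.8], [572.1, -264.7]]
```

>>> carry_out(
  motion=[
    [0,-0.2,1,0.008,0,0.052,6],
    [0,-0.2,4,0,0,0,6],
    [0,-0.2,4,0,0,0,6],
    [0,-0.2,4,0,0,0,6],
    [0,-0.1,2,0,0,0,6],
    [0,0,0,0,0,0,6],
    [0,0,0,0,0,0,6],
  ],
)

```text
time: 31.95
eef_pos: [564.0, -0.3, 81.4]
eef_rot: [[-0.041, 0.999, 0.01], [0.999, 0.041, 0.0], [-0.0, 0.01, -1.0]]
force: [-0.5, 0.2, 0.8]
grip_width: 60.1
```

```bash
python3 d.py 566.5 -4 21 93.6
```

```text
pos [ 5.64e+02 -3.00e-01  8.14e+01] F [-0.5  0.2  0.8] w 60.1 q6 -7.6
cm in present axes [-0.38  0.17  6.05] cm in final axes [-0.39  0.23  6.04] rot [ 0.01   0.    -0.022]
```

>>> carry_out(
  motion=[
    [-0.3,0.2,1,0.01,0,-0.022,6],
    [0,0,2,0,0,0,6],
    [0,0,1.8,0,0,0,6],
    [0,0,0,0,0,0,6],
    [0,0,0,0,0,0,6],
  ],
)

```text
time: 32.37
eef_pos: [573.7, -3.0, 43.7]
eef_rot: [[-0.059, 0.998, 0.013], [0.998, 0.059, -0.001], [-0.002, 0.013, -1.0]]
force: [-0.0, 0.3, 0.5]
grip_width: 59.9
```

```bash
python3 d.py 566.5 -4 21 93.6
```

```text
pos [573.7  -3.   43.7] F [-0.   0.3  0.5] w 59.9 q6 -8.8
cm in present axes [-0.05 -0.75  2.26] cm in final axes [-0.06 -0.72  2.27] rot [ 0.013  0.002 -0.004]
```

>>> carry_out(
  motion=[
    [0,-0.7,0,0.013,0.002,-0.004,6],
    [0,-0.1,0.8,0,0,0,6],
    [0,-0.1,0.8,0,0,0,6],
    [0,0,0.5,0,0,0,6],
    [0,0,0,0,0,0,6],
  ],
)

```text
time: 32.78
eef_pos: [569.0, -3.8, 28.9]
eef_rot: [[-0.062, 0.998, 0.009], [0.998, 0.062, -0.001], [-0.002, 0.009, -1.0]]
force: [-0.5, -0.0, -1.6]
grip_width: 60.1
```

```bash
python3 d.py 566.5 -4 21 93.6
```

```text
pos [569.   -3.8  28.9] F [-0.5 -0.  -1.6] w 60.1 q6 -9.1
cm in present axes [-0.   -0.25  0.79] cm in final axes [-0.   -0.25  0.79] rot [ 0.009  0.002 -0.001]
```

>>> carry_out(
  motion=[
    [0,-0.2,0.6,0.009,0,0,6],
    [0,0,0.4,0,0,0,6],
    [0,0,0,0,0,0,4.8],
    [0,0,0,0,0,0,4.2],
    [0,0,0,0,0,0,3.6],
    [0,0,0,0,0,0,3.6],
    [0,0,0,0,0,0,3.6],
    [0,0,0,0,0,0,3.6],
  ],
)

```text
time: 33.45
eef_pos: [568.2, -3.9, 18.3]
eef_rot: [[-0.062, 0.998, 0.002], [0.998, 0.062, -0.002], [-0.002, 0.002, -1.0]]
force: [0.2, -1.0, -0.9]
grip_width: 40.0
```

```bash
python3 d.py 566.5 -4 21 93.6
```

```text
pos [568.2  -3.9  18.3] F [ 0.2 -1.  -0.9] w 40.0 q6 -9.0
cm in present axes [ 0.   -0.17 -0.27] cm in final axes [ 0.01 -0.17 -0.27] rot [ 0.002  0.002 -0.001]
```

>>> carry_out(
  motion=[
    [0,0,-1,0,0,0,3.6],
    [0,0,-2.5,0,0,0,3.6],
    [0,0,-3.5,0,0,0,3.6],
    [0,0,-3.5,0,0,0,3.6],
    [0,0,-3.5,0,0,0,3.6],
    [0,0,-3,0,0,0.11,3.6],
    [0,0,-1,0,0,0.12,3.6],
    [0,0,0,0,0,0.12,3.6],
    [0,0,0,0,0,0.12,3.6],
    [0,0,0,0,0,0.12,3.6],
    [0,0,0,0,0,0.12,3.6],
    [0,0,0,0,0,0.12,3.6],
  ],
)

```text
time: 34.45
eef_pos: [563.0, -3.4, 214.2]
eef_rot: [[0.715, 0.699, -0.004], [0.699, -0.715, -0.002], [-0.004, -0.001, -1.0]]
force: [-0.3, -0.1, -1.7]
grip_width: 39.5
```

>>> carry_out(
  motion=[
    [0,0,0,0,0,0.12,3.6],
    [0,0,0,0,0,0.12,3.6],
    [0,0,0,0,0,0.12,3.6],
    [0,0,0,0,0,0.12,3.6],
    [0,0,0,0,0,0.12,3.6],
    [0,0,0,0,0,0.12,3.6],
    [0,0,0,0,0,0.03,3.6],
    [0,0,0,0,0,0,3.6],
  ],
)

```text
time: 35.12
eef_pos: [559.8, -3.4, 219.5]
eef_rot: [[1.0, -0.016, -0.006], [-0.016, -1.0, -0.002], [-0.006, 0.002, -1.0]]
force: [-0.1, 0.6, -2.1]
grip_width: 39.4
```

```bash
python3 d.py 438 205 190 0
```

```text
pos [559.8  -3.4 219.5] F [-0.1  0.6 -2.1] w 39.4 q6 85.4
cm in present axes [-12.49 -20.65   2.98] cm in final axes [-12.18 -20.84   2.95] rot [ 0.002  0.006 -0.016]
```

>>> carry_out(
  motion=[
    [-1.5,-2.5,0.2,0.002,0.006,-0.016,3.6],
    [-1.9,-3.2,0.2,0,0,0,3.6],
    [-1.9,-3.2,0.2,0,0,0,3.6],
    [-1.9,-3.2,0.2,0,0,0,3.6],
    [-1.9,-3.2,0.2,0,0,0,3.6],
    [-1.7,-3,0.2,0,0,0,3.6],
    [-1,-1.8,0,0,0,0,3.6],
    [0,0,0,0,0,0,3.6],
    [0,0,0,0,0,0,3.6],
  ],
)

```text
time: 35.87
eef_pos: [434.1, 203.1, 210.0]
eef_rot: [[1.0, 0.012, 0.001], [0.012, -1.0, -0.0], [0.001, 0.0, -1.0]]
force: [-0.1, 0.4, -0.6]
grip_width: 39.9
```

```bash
python3 d.py 438 205 100 0
```

```text
pos [434.1 203.1 210. ] F [-0.1  0.4 -0.6] w 39.9 q6 108.3
cm in present axes [ 0.39 -0.19 11.  ] cm in final axes [ 0.39 -0.19 11.  ] rot [ 0.    -0.001  0.012]
```

>>> carry_out(
  motion=[
    [0.2,-0.1,1,0,0,0.012,3.6],
    [0,-0.1,3,0,0,0,3.6],
    [0,-0.1,3,0,0,0,3.6],
    [0,-0.1,2.5,0,0,0,3.6],
    [0,0,0,0,0,0,3.6],
    [0,0,0,0,0,0,3.6],
  ],
)

```text
time: 36.37
eef_pos: [441.2, 202.6, 112.6]
eef_rot: [[1.0, -0.005, 0.007], [-0.005, -1.0, -0.001], [0.007, 0.001, -1.0]]
force: [0.5, 0.1, -0.5]
grip_width: 39.8
```

```bash
python3 d.py 438 205 72 0
```

```text
pos [441.2 202.6 112.6] F [ 0.5  0.1 -0.5] w 39.8 q6 109.1
cm in present axes [-0.35 -0.24  4.06] cm in final axes [-0.32 -0.24  4.06] rot [ 0.001 -0.007 -0.005]
```

>>> carry_out(
  motion=[
    [-0.3,-0.2,0.5,0.001,-0.007,-0.005,3.6],
    [-0.1,-0.1,1.2,0,0,0,3.6],
    [-0.1,0,1.0,0,0,0,3.6],
    [-0.1,0,0.7,0,0,0,3.6],
    [0,0,0,0,0,0,3.6],
    [0,0,0,0,0,0,3.6],
  ],
)

```text
time: 36.87
eef_pos: [438.4, 204.9, 79.6]
eef_rot: [[1.0, -0.002, 0.004], [-0.002, -1.0, 0.002], [0.004, -0.002, -1.0]]
force: [-0.2, -0.4, -1.8]
grip_width: 39.3
```

```bash
python3 d.py 438 205 69 0
```

```text
pos [438.4 204.9  79.6] F [-0.2 -0.4 -1.8] w 39.3 q6 109.1
cm in present axes [-0.05 -0.01  1.06] cm in final axes [-0.04 -0.01  1.06] rot [-0.002 -0.004 -0.002]
```

>>> carry_out(
  motion=[
    [0,0,0.5,-0.002,-0.004,0,3.6],
    [0,0,0.4,0,0,0,3.6],
    [0,0,0.3,0,0,0,3.6],
    [0,0,0.2,0,0,0,3.6],
    [0,0,0,0,0,0,3.6],
  ],
)

```text
time: 37.28
eef_pos: [440.8, 205.7, 68.9]
eef_rot: [[1.0, -0.001, 0.005], [-0.001, -1.0, 0.0], [0.005, -0.0, -1.0]]
force: [-0.8, 0.6, -0.7]
grip_width: 39.6
```

>>> carry_out(
  motion=[
    [0,0,0.3,0,0,0,3.6],
    [0,0,0,0,0,0,3.6],
  ],
)

```text
time: 37.45
eef_pos: [442.0, 205.6, 67.7]
eef_rot: [[1.0, -0.001, 0.007], [-0.001, -1.0, 0.0], [0.007, -0.0, -1.0]]
force: [-0.3, -0.0, -0.7]
grip_width: 39.8
```

>>> carry_out(
  motion=[
    [-0.1,0,0.3,0,-0.004,0,3.6],
    [0,0,0,0,0,0,3.6],
    [0,0,0,0,0,0,4.1],
    [0,0,0,0,0,0,4.3],
    [0,0,0,0,0,0,4.6],
    [0,0,0,0,0,0,5.0],
    [0,0,0,0,0,0,5.2],
    [0,0,0,0,0,0,5.2],
  ],
)

```text
time: 38.12
eef_pos: [442.9, 205.9, 65.7]
eef_rot: [[1.0, -0.001, 0.006], [-0.001, -1.0, 0.001], [0.006, -0.001, -1.0]]
force: [0.2, 0.5, 0.7]
grip_width: 52.1
```

```bash
python3 d.py 440 205 190 0
```

```text
pos [442.9 205.9  65.7] F [0.2 0.5 0.7] w 52.1 q6 109.1
cm in present axes [ -0.21   0.09 -12.44] cm in final axes [ -0.29   0.09 -12.43] rot [-0.001 -0.006 -0.001]
```

>>> carry_out(
  motion=[
    [0,0,-1,0,0,0,5.2],
    [0,0,-2,0,0,0,5.2],
    [0,0,-3,0,0,0,5.2],
    [0,0,-3,0,0,0,5.2],
    [0,0,-3,0,0,0,5.2],
    [-0.8,-2,-2,0,0,0,3],
    [-0.8,-2.5,-2,0,0,0,0],
    [-0.8,-2.5,-2,0,0,0,0],
    [0,0,0,0,0,0,0],
    [0,0,0,0,0,0,0],
    [0,0,0,0,0,0,0],
  ],
)

```text
time: 39.03
eef_pos: [415.0, 277.5, 259.9]
eef_rot: [[1.0, -0.003, 0.006], [-0.003, -1.0, 0.002], [0.006, -0.002, -1.0]]
force: [-0.5, -0.4, 0.4]
grip_width: 17.0
```

```bash
python3 d.py 633 272 250 0
python3 - <<'E'
from h import *
save('wrist','wz')
E
```

```text
pos [415.  277.5 259.9] F [-0.5 -0.4  0.4] w 17.0 q6 118.1
cm in present axes [21.8   0.5   1.12] cm in final axes [21.8   0.55  0.99] rot [-0.002 -0.006 -0.003]
```

View pics/wz.png

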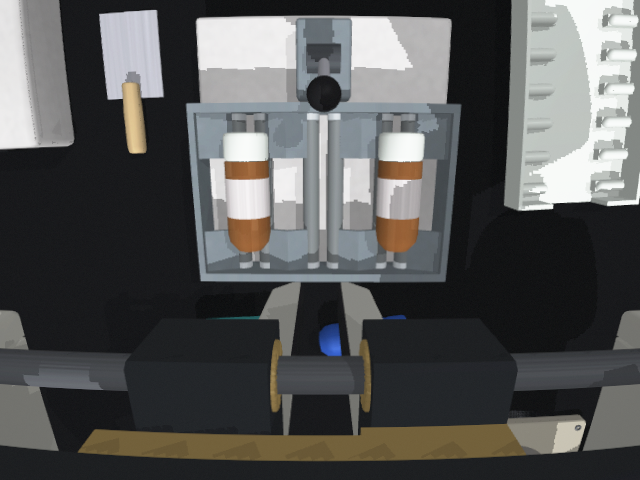

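Run:
```python
from h import *
save('top','tz');save('scene','sz')
im=cv2.imread('pics/wz.png').astype(int)
f=lambda n,P,z: print(n,on('wz',P,z)[:,:2].round(1).tolist())
f('left ends/edges',[(245,132),(250,252),(224,190),(271,190),(229,235),(271,235)],86)
f('right',[(401,132),(398,251),(377,190),(424,190),(377,235),(420,235)],86)
a=cv2.imread('pics/tz.png')[190:300,380:490]; b=cv2.imread('pics/sz.png')[240:340,110:240]; cv2.imwrite('pics/c6.png',np.hstack([cv2.resize(a,(400,400),interpolation=2),cv2.resize(b,(400,400),interpolation=2)]))
```

```text
left ends/edges [[496.4, 345.0], [384.3, 346.0], [444.5, 367.3], [444.2, 323.4], [401.3, 365.4], [401.3, 325.0]]
right [[496.1, 205.5], [385.1, 202.7], [444.1, 225.3], [444.2, 181.4], [401.1, 223.7], [401.1, 182.3]]
```

View pics/c6.png

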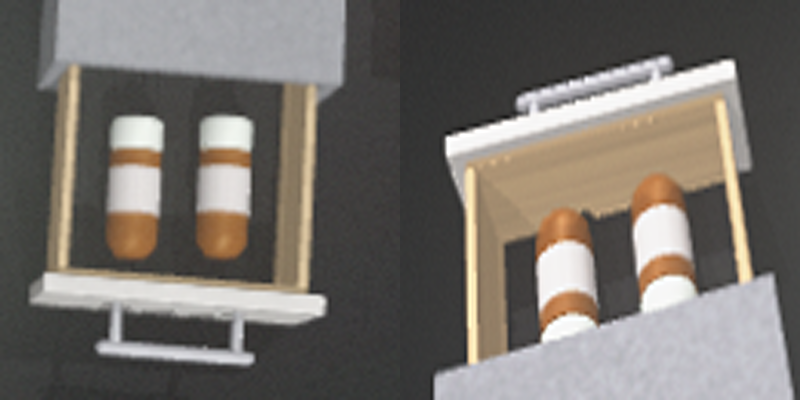

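Both finished tubes lie in separate troughs, left one at (133,185) and right one at (225,185) in the crop. Both waiting tubes are seated in the outer lanes at y≈345 and 204. Now the lever goes to run.

>>> carry_out(
  motion=[
    [3,0.3,0,0,-0.006,0,0],
    [2.5,0.2,1,0,0,0,0],
    [0.5,0,3,0,0,0,0],
    [0,0,3,0,0,0,0],
    [0,0,3,0,0,0,0],
    [0,0,2,0,0,0,0],
    [0,0,0,0,0,0,0],
    [0,0,0,0,0,0,0],
  ],
)

```text
time: 39.85
eef_pos: [474.3, 261.6, 125.4]
eef_rot: [[1.0, -0.013, -0.014], [-0.013, -1.0, -0.005], [-0.014, 0.005, -1.0]]
force: [0.8, -0.9, 1.3]
grip_width: 0.6
```

```bash
python3 d.py 485 272 124 0
```

```text
pos [474.3 261.6 125.4] F [ 0.8 -0.9  1.3] w 0.6 q6 114.2
cm in present axes [ 1.06 -1.05  0.12] cm in final axes [ 1.07 -1.04  0.14] rot [ 0.005  0.014 -0.013]
```

>>> carry_out(
  motion=[
    [0.5,-1,0,0.005,0.014,-0.013,0],
    [1,0,0,0,0,0,0],
    [1.5,0,0,0,0,0,0],
    [1.5,0,0,0,0,0,0],
    [0,0,0,0,0,0,0],
  ],
)

```text
time: 40.27
eef_pos: [524.9, 273.6, 131.5]
eef_rot: [[1.0, 0.002, 0.008], [0.002, -1.0, 0.003], [0.008, -0.003, -1.0]]
force: [-0.2, 0.1, -0.9]
grip_width: 0.3
```

```bash
python3 d.py 574 272 124 0
```

```text
pos [524.9 273.6 131.5] F [-0.2  0.1 -0.9] w 0.3 q6 112.4
cm in present axes [4.9  0.17 0.79] cm in final axes [4.91 0.16 0.75] rot [-0.003 -0.008  0.002]
```

>>> carry_out(
  motion=[
    [1,0,0.5,-0.003,-0.008,0,0],
    [1.3,0,0.3,0,0,0,0],
    [1.3,0,0.2,0,0,0,0],
    [0.9,0,0.1,0,0,0,0],
    [0.3,0,0,0,0,0,0],
    [0,0,0,0,0,0,0],
  ],
)

```text
time: 40.77
eef_pos: [579.2, 276.7, 129.1]
eef_rot: [[1.0, 0.004, 0.009], [0.004, -1.0, 0.004], [0.009, -0.004, -1.0]]
force: [-2.1, 0.7, -1.0]
grip_width: 0.4
```

```bash
python3 d.py 576 272 124 0
```

```text
pos [579.2 276.7 129.1] F [-2.1  0.7 -1. ] w 0.4 q6 110.7
cm in present axes [-0.33  0.47  0.51] cm in final axes [-0.32  0.47  0.51] rot [-0.004 -0.009  0.004]
```

>>> carry_out(
  motion=[
    [-1.5,0,0,0,-0.009,0,0],
    [-1,0,-2,0,0,0,0],
    [0,0,-3.5,0,0,0,0],
    [0,0,-3.5,0,0,0,0],
    [-1,3,-1,0,0,0,0],
    [-1.3,3.8,0,0,0,0,0],
    [-1.4,3.8,0,0,0,0,0],
    [-1.4,3.8,0,0,0,0,0],
    [-1.4,3.8,0,0,0,0,0],
    [-1.4,3.8,0,0,0,0,0],
    [-1.4,3.8,0,0,0,0,0],
    [-1.4,3.8,0,0,0,0,0],
  ],
)

```text
time: 41.77
eef_pos: [444.2, -20.9, 240.5]
eef_rot: [[1.0, 0.021, 0.02], [0.021, -1.0, 0.007], [0.02, -0.007, -1.0]]
force: [0.6, -1.1, 0.3]
grip_width: 0.4
```

```bash
python3 d.py 355 -258 200 -4
```

```text
pos [444.2 -20.9 240.5] F [ 0.6 -1.1  0.3] w 0.4 q6 79.0
cm in present axes [-9.48 23.54  3.7 ] cm in final axes [-7.24 24.27  4.05] rot [-0.008 -0.02   0.09 ]
```

>>> carry_out(
  motion=[
    [-1,3,0,-0.008,-0.02,0.045,0],
    [-1,3.5,0.3,0,0,0.045,0],
    [-1,3.5,0.4,0,0,0,0],
    [-1,3.5,0.5,0,0,0,0],
    [-1,3.5,0.5,0,0,0,0],
    [-1,3.5,0.5,0,0,0,0],
    [-1,3,0.5,0,0,0,0],
    [0,0,0,0,0,0,0],
    [0,0,0,0,0,0,0],
  ],
)

```text
time: 42.52
eef_pos: [353.7, -266.9, 221.6]
eef_rot: [[0.997, -0.079, 0.017], [-0.078, -0.997, -0.014], [0.018, 0.012, -1.0]]
force: [-0.5, 0.1, 0.5]
grip_width: 0.5
```

```bash
python3 d.py 365 -258 60 -4
python3 - <<'E'
from h import *
save('wrist','wh');save('scene','sh')
im=eyes.get_image('scene')['color'][200:270,340:440].astype(int); m=((im.max(2)<45)).astype(np.uint8)
n,_,st,ce=cv2.connectedComponentsWithStats(m); print([(st[i].tolist(),(ce[i]+[340,200]).round(1).tolist()) for i in range(1,n) if 40<st[i,4]<400]); print(proj('sh',[[600,273,137],[591,272,142],[526,273,139]]))
E
```

```text
pos [ 353.7 -266.9  221.6] F [-0.5  0.1  0.5] w 0.5 q6 50.7
cm in present axes [ 0.77 -1.18 16.16] cm in final axes [ 1.07 -0.97 16.16] rot [ 0.013 -0.018 -0.009]
[]
[[411.46430604 234.23153431]
 [409.44453267 230.31644324]
 [396.07787434 214.24399165]]
```

>>> carry_out(
  motion=[
    [0.3,-0.4,1,0.013,-0.018,-0.009,0],
    [0,-0.2,3,0,0,0,0],
    [0,-0.2,3.5,0,0,0,0],
    [0,0,3.5,0,0,0,0],
    [0,0,3,0,0,0,0],
    [0,0,1,0,0,0,0],
    [0,0,0,0,0,0,0],
  ],
)

```text
time: 43.25
eef_pos: [367.8, -251.0, 72.9]
eef_rot: [[0.999, -0.049, 0.011], [-0.049, -0.999, -0.006], [0.011, 0.006, -1.0]]
force: [-0.1, 0.7, 0.4]
grip_width: 0.3
```

```bash
python3 d.py 390 -260 60 -4
```

```text
pos [ 367.8 -251.    72.9] F [-0.1  0.7  0.4] w 0.3 q6 51.8
cm in present axes [2.24 0.78 1.32] cm in final axes [2.27 0.74 1.29] rot [ 0.006 -0.011  0.02 ]
```

>>> carry_out(
  motion=[
    [0.5,0.7,1.2,0.006,-0.011,0.02,0],
    [0.5,0,0,0,0,0,0],
    [0.5,0,0,0,0,0,0],
    [0.5,0,0,0,0,0,0],
    [0.6,0,0,0,0,0,0],
    [0.7,0,0,0,0,0,0],
    [0.8,0,0,0,0,0,0],
    [0.8,0,0,0,0,0,0],
    [0.8,0,0,0,0,0,0],
    [0.8,0,0,0,0,0,0],
  ],
)

```text
time: 44.08
eef_pos: [442.6, -262.1, 71.0]
eef_rot: [[0.998, -0.063, 0.007], [-0.063, -0.998, -0.005], [0.007, 0.005, -1.0]]
force: [-1.6, -0.6, -0.9]
grip_width: 0.6
```

```bash
python3 d.py 575 -274 60 -4
```

```text
pos [ 442.6 -262.1   71. ] F [-1.6 -0.6 -0.9] w 0.6 q6 57.3
cm in present axes [13.28  0.34  1.19] cm in final axes [13.29  0.26  1.1 ] rot [ 0.005 -0.007  0.006]
```

>>> carry_out(
  motion=[
    [0.7,0,0.4,0.005,-0.007,0.006,0],
    [0.8,0,0.3,0,0,0,0],
    [0.8,0,0.2,0,0,0,0],
    [0.8,0,0.2,0,0,0,0],
    [0.8,0,0.1,0,0,0,0],
    [0.8,0,0.1,0,0,0,0],
    [0.8,0,0.1,0,0,0,0],
    [0.8,0,0.1,0,0,0,0],
    [0.8,0,0.1,0,0,0,0],
    [0.8,0,0.1,0,0,0,0],
  ],
)

```text
time: 44.92
eef_pos: [531.6, -268.5, 53.7]
eef_rot: [[0.998, -0.069, 0.002], [-0.069, -0.998, -0.001], [0.002, 0.001, -1.0]]
force: [-1.8, -0.4, 1.7]
grip_width: 0.4
```

```bash
python3 d.py 575 -274 62 -4
```

```text
pos [ 531.6 -268.5   53.7] F [-1.8 -0.4  1.7] w 0.4 q6 62.2
cm in present axes [ 4.37  0.25 -0.83] cm in final axes [ 4.36  0.24 -0.83] rot [ 0.001 -0.002  0.001]
```

>>> carry_out(
  motion=[
    [0.7,0,-0.2,0,0,0,0],
    [0.7,0,-0.2,0,0,0,0],
    [0.7,0,0,0,0,0,0],
    [0.6,0,0,0,0,0,0],
    [0.5,0,0,0,0,0,0],
    [0.3,0,0,0,0,0,0],
    [0.2,0,0,0,0,0,0],
  ],
)

```text
time: 45.5
eef_pos: [557.0, -269.9, 56.9]
eef_rot: [[0.997, -0.07, -0.034], [-0.07, -0.998, 0.007], [-0.034, -0.004, -0.999]]
force: [-9.6, 1.7, 7.2]
grip_width: 0.6
```

>>> carry_out(
  motion=[
    [-1,0,0,0,0.034,0,0],
    [-3,0,0,0,0,0,0],
    [-3,0,0,0,0,0,0],
    [-3,0,-1,0,0,0,0],
    [-3,0,-3,0,0,0,0],
    [-3,0,-3,0,0,0,0],
    [0,0,-3,0,0,0,0],
    [0,0,0,0,0,0,0],
    [0,0,0,0,0,0,0],
  ],
)

```text
time: 46.25
eef_pos: [394.2, -258.0, 159.0]
eef_rot: [[0.998, -0.069, 0.002], [-0.069, -0.998, 0.005], [0.002, -0.005, -1.0]]
force: [-0.4, 0.3, -0.8]
grip_width: 0.5
```

```bash
python3 d.py 490 -268 56 -4
python3 - <<'E'
from h import *
save('wrist','we');save('scene','se');save('top','te')
a=cv2.resize(cv2.imread('pics/we.png'),(400,300)); b=cv2.resize(cv2.imread('pics/se.png')[230:430,90:357],(400,300)); c=cv2.resize(cv2.imread('pics/se.png')[170:290,320:480],(400,300),interpolation=2); d=cv2.resize(cv2.imread('pics/te.png')[180:300,180:340],(400,300),interpolation=2)
cv2.imwrite('pics/c7.png',np.vstack([np.hstack([a,b]),np.hstack([c,d])]))
E
```

```text
pos [ 394.2 -258.   159. ] F [-0.4  0.3 -0.8] w 0.5 q6 54.3
cm in present axes [ 9.61  0.38 10.31] cm in final axes [ 9.63  0.33 10.3 ] rot [-0.005 -0.002  0.   ]
```

View pics/c7.png

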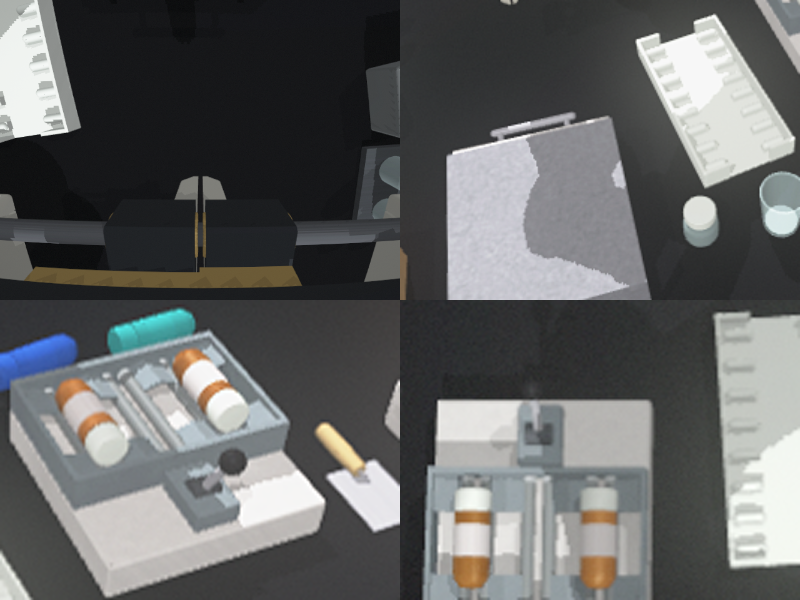

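The last view shows the drawer closed up to its front, the lever leaning away (ball at scene (412.8,234), matching the predicted run position (411.5,234)), and both waiting tubes in their lanes. I'll measure the handle travel and the front gap.

Run:
```python
from h import *
u=np.array([.9975,-.071])
h0=on('scene0',[(150,268),(198,257)],72)[:,:2]
h1=on('se',[(90+93*.6675,230+135*.6667),(90+175*.6675,230+116*.6667)],72)[:,:2]
print(h0.round(1).tolist(),h1.round(1).tolist(),((h1-h0)@u).round(1))
# handle by bright mask, in both pictures
for f in ('scene0','se'):
    im=cv2.imread(f'pics/{f}.png'); g=cv2.cvtColor(im,6)
    for uu in (165,180,195):
        col=g[245:345,uu].astype(int); print(f,uu,[(245+i,int(c)) for i,c in enumerate(col) if abs(int(col[max(i-1,0)])-c)>35])
```

```text
[[415.1, -315.4], [421.6, -201.8]] [[570.9, -330.9], [580.5, -214.3]] [156.5 159.4]
scene0 165 [(259, 111), (260, 225), (262, 190), (264, 115), (265, 241), (270, 200), (295, 126), (296, 72), (324, 141), (330, 206)]
scene0 180 [(256, 121), (257, 211), (259, 188), (262, 237), (267, 191), (292, 123), (293, 58), (320, 136), (329, 198)]
scene0 195 [(253, 127), (254, 209), (256, 185), (259, 233), (264, 177), (289, 88), (316, 94), (317, 137), (327, 200)]
se 165 [(313, 130), (314, 249), (319, 64), (322, 255), (324, 203)]
se 180 [(310, 155), (315, 97), (316, 54), (318, 110), (319, 201), (320, 152), (337, 218)]
se 195 [(307, 157), (311, 135), (312, 76), (315, 191), (317, 147)]
```

```bash
python3 - <<'E'
from h import *
u=np.array([.9975,-.071])
q=lambda f,U,V,z: (on(f,[(U,V)],z)[0,:2]@u).round(1)
for U,vh,va,vb in ((165,261.5,264.5,270),(180,258.5,262,267),(195,255.5,259,264)): print('open: handle',q('scene0',U,vh-.5,72),'front outer',q('scene0',U,va-.5,98),'inner',q('scene0',U,vb-.5,98))
for U,vh,va,vb in ((165,316,321.5,324),(180,313,318,320),(195,309.5,314.5,317)): print('now: handle',q('se',U,vh-.5,72),'front outer',q('se',U,va-.5,98),'unit edge@110',q('se',U,vb-.5,110))
for U,v in ((165,330),(180,329),(195,327)): print('unit edge open',q('scene0',U,v-.5,110))
E
sed -n 1,1p /dev/null
```

```text
open: handle 424.0 front outer 460.9 inner 478.4
open: handle 424.9 front outer 463.4 inner 479.4
open: handle 425.9 front outer 464.4 inner 480.5
now: handle 589.2 front outer 625.0 unit edge@110 641.1
now: handle 590.8 front outer 625.4 unit edge@110 640.2
now: handle 591.0 front outer 625.7 unit edge@110 641.8
unit edge open 655.9
unit edge open 662.5
unit edge open 666.6
```

Travel is about 165 mm and the front lies flush with the unit to within about 4 mm. One more push will confirm it is against the stop.

>>> carry_out(
  motion=[
    [1,0.1,3,0,0,0,0],
    [2,0.1,3.5,0,0,0,0],
    [2,0.1,3,0,0,0,0],
    [2.5,0,0.3,0,0,0,0],
    [2.5,0,0,0,0,0,0],
    [2.0,0,0,0,0,0,0],
    [0,0,0,0,0,0,0],
  ],
)

```text
time: 46.98
eef_pos: [518.7, -266.2, 46.4]
eef_rot: [[0.998, -0.068, -0.007], [-0.068, -0.998, 0.01], [-0.007, -0.01, -1.0]]
force: [0.6, 0.2, -0.1]
grip_width: 0.3
```

```bash
python3 d.py 557 -270 58 -4
```

```text
pos [ 518.7 -266.2   46.4] F [ 0.6  0.2 -0.1] w 0.3 q6 61.4
cm in present axes [ 3.84  0.11 -1.19] cm in final axes [ 3.85  0.11 -1.16] rot [-0.01   0.007  0.002]
```

>>> carry_out(
  motion=[
    [0.6,0,-0.6,-0.01,0.007,0,0],
    [0.8,0,-0.5,0,0,0,0],
    [0.8,0,0,0,0,0,0],
    [0.6,0,0,0,0,0,0],
    [0.5,0,0,0,0,0,0],
    [0.5,0,0,0,0,0,0],
    [0.5,0,0,0,0,0,0],
  ],
)

```text
time: 47.57
eef_pos: [558.0, -267.1, 54.0]
eef_rot: [[0.998, -0.067, -0.016], [-0.067, -0.998, 0.004], [-0.016, -0.003, -1.0]]
force: [-46.9, 6.4, 31.5]
grip_width: 0.5
```

It stalls at the same place (x≈558) against a hard stop, so the drawer is shut. Backing off.

>>> carry_out(
  motion=[
    [-1,0,0,0,0.016,0,0],
    [-3,0,0,0,0,0,0],
    [-3,0,0,0,0,0,0],
    [-3,0,-1,0,0,0,0],
    [-3,0,-3,0,0,0,0],
    [-1,0,-3,0,0,0,0],
    [0,0,-3,0,0,0,0],
    [0,0,0,0,0,0,0],
    [0,0,0,0,0,0,0],
  ],
)

```text
time: 48.32
eef_pos: [410.8, -257.6, 156.7]
eef_rot: [[0.998, -0.069, -0.005], [-0.069, -0.998, 0.004], [-0.006, -0.004, -1.0]]
force: [-0.4, 0.5, -0.8]
grip_width: 0.0
```

Run:
```python
from h import *
s=bot.get_state(); print(s['time'],s['eef_pos'],s['force'])
save('top','tf'); save('scene','sf')
def amber(f,box):
    a,b,c,d=box; im=cv2.imread(f'pics/{f}.png')[b:d,a:c].astype(int); m=((im[...,2]>110)&(im[...,2]-im[...,0]>50)).astype(np.uint8)
    m=cv2.morphologyEx(m,cv2.MORPH_CLOSE,np.ones((9,3)))
    n,_,st,ce=cv2.connectedComponentsWithStats(m); return [(st[i].tolist(),(ce[i]+[a,b]).round(1).tolist()) for i in range(1,n) if st[i,4]>40]
for f in ('top0','te','tf'): print(f,amber(f,(180,240,290,320)))
for f in ('se','sf'):
    print(f,amber(f,(325,180,440,250)))
a=cv2.imread('pics/se.png').astype(int);b=cv2.imread('pics/sf.png').astype(int); d=np.abs(a-b).max(2)>40
print('diff mixer/drawer/bystanders',d[170:290,320:500].sum(),d[295:345,110:260].sum(),d[320:410,260:400].sum())
```

```text
48.3167 [ 410.83219726 -257.60670347  156.73761095] [-0.38207944  0.48057723 -0.77217383]
top0 [([22, 27, 14, 6, 67], [208.6, 269.2]), ([73, 27, 13, 5, 64], [258.9, 269.0]), ([21, 45, 14, 13, 163], [207.6, 290.7]), ([72, 45, 14, 13, 158], [258.7, 290.7])]
te [([22, 24, 14, 6, 66], [208.7, 266.4]), ([73, 24, 13, 6, 63], [259.0, 266.3]), ([21, 42, 15, 13, 159], [207.7, 288.0]), ([72, 42, 14, 14, 155], [258.9, 288.2])]
tf [([22, 24, 14, 6, 66], [208.7, 266.4]), ([73, 24, 13, 6, 64], [259.1, 266.3]), ([21, 42, 15, 13, 159], [207.7, 288.0]), ([72, 42, 14, 14, 154], [258.9, 288.2])]
se [([64, 9, 15, 14, 87], [394.3, 194.0]), ([17, 21, 14, 13, 85], [347.3, 205.9]), ([74, 22, 14, 12, 67], [404.6, 206.2]), ([26, 35, 15, 12, 73], [356.6, 218.9])]
sf [([64, 9, 15, 14, 87], [394.3, 194.0]), ([17, 21, 15, 13, 88], [347.6, 205.9]), ([74, 22, 14, 12, 67], [404.6, 206.2]), ([26, 35, 15, 12, 73], [356.6, 218.9])]
diff mixer/drawer/bystanders 32 115 2
```

Run:
```python
from h import *
g=cv2.cvtColor(cv2.imread('pics/sf.png'),6)
for u in (165,180,195): print(u,[(245+i,int(g[245+i,u])) for i in range(1,100) if abs(int(g[244+i,u])-int(g[245+i,u]))>35])
print(bot.hand_in())
```

```text
165 [(313, 94), (314, 169), (318, 118), (319, 61), (322, 255), (324, 203)]
180 [(310, 154), (315, 95), (316, 52), (318, 111), (319, 199), (320, 151), (340, 211)]
195 [(307, 157), (311, 134), (312, 76), (315, 191)]
the job is handed in; nothing more can be done
None
```

I finished all the steps and handed the job in at about 48 s of the 210 s allowed; hand-in gives no verdict. I switched the mixer off, laid the two finished tubes in the drawer's two troughs and the two waiting tubes in the outer mixer lanes. Then I switched the mixer back on and pushed the drawer shut.

**Last checks**
- **Mixer tubes:** both are where the finished tubes had been, to within a pixel across the lanes and about 5 mm along them. They did not move between the last two pictures.
- **Lever:** the ball is within about 1 pixel of the position I predicted for full run.
- **Drawer:** it travelled about 165 mm, and a second push stalled at the same spot, so it is against its stop. The picture showed the front flush with the unit to about 4 mm.
- **Bystanders:** the bottle, beaker and jar showed no movement between the last two pictures. I did not check the spatula separately, but the arm never worked near it.

**Weak points**
- **Force on the drawer:** the second push peaked at about 47 N in x (about 57 N overall), through the fingertips on the handle. That is under the 120 N wrist limit. It is over the 40 N limit, but that covers only the arm or gripper body.
- **Drawer tubes:** I saw both lying straight in their troughs before shutting the drawer, but they could not be seen afterwards.
- **Touch-down:** the force reading was too noisy to show contact when setting tubes down, so I judged it by height and by the arm stalling.

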